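# Press the lid home on a sample tin with the star-wheel screw press

## Robot

A 6-joint arm with a two-finger parallel gripper is mounted at the origin on the work surface. World frame = base frame: x ahead of the robot, y to its left, z up, the work surface at z = 0. Lengths are in mm, angles in rad, forces in N, time in s.
With the tool pointing down it reaches from about 275 to 750 mm from the base axis. Payload 10.2 kg.
Tool frame: the origin (TCP) lies at the very end of the fingers, on their centre line; the grasp point (between the pads) lies 19 mm behind it; y points along the fingers, x is the direction in which the jaws open and shut, and the axes are right-handed (so a half turn about y gives the same grasp; the last joint's range is limited). The gripper opens to 85 mm and grips with 20 to 120 N. Pads are 22 mm wide; open, the fingers measure 114 mm over their backs; the gripper's body (76 mm by 85 mm) begins 54 mm behind the grasp point. The pads swing forward as they close: fully open they stand 13 mm farther back than shut.
Start: joints at [1.068, 0.313, 1.498, -0, 1.331, -0.223], TCP at [144.998, 504.585, 194.494] pointing down, gripper open.
Joint ranges: [-2.94, 2.94], [-0.97, 2.17], [0.19, 2.56], [-1.23, 4.37], [0.02, 3.11], [-2.88, 2.88]. Speed limits (rad/s): [2.39, 2.39, 3.01, 3.14, 3.14, 3.14].

## Interface

Orientations are given as a unit quaternion [w, x, y, z].
In Python, from rig import telemetry, imaging, ctrl gives the robot as it stands.
- The arm moves only by the shell command python3 -m handwheel 'ROWS' [FORCE]. ROWS is JSON, a list of rows, each an object with "delta_pos": the shift along the tool's x, y, z in cm, a list of three; "twist": the turn, a rotation vector about the tool's x, y, z in rad, a list of three; "jaw": the opening, from 0 (shut) to 1 (fully open). A call has exactly 10 rows; each row is the pose to reach, as a shift and turn from the pose commanded when the call began, along the tool's axes at that moment; what a row does not reach only later rows make up. A row lasts 1/12 s, in which the tool goes at most 41.7 mm and 7.16 degrees, less where a joint would pass 70% of its speed; a pose out of reach is approached as far as the arm can. A call with a gripper value outside its range is refused whole. The fingers move at their own pace and stop on an object; FORCE is the grip in N (left out, the last holds). Time passes only in rows, so rows that repeat a pose let the fingers close, or fill a call up. It gives the time, the measured TCP pose, the force and the opening at its end, in the units of the state.
- telemetry.sense(): the state, without advancing time (a new reading comes with each control period).
- imaging.capture(name): name is "side" or "top"; returns a dict with "frame" (480x640x3 uint8, red, green, blue), "z_map" (480x640 float32, mm along the optical axis (not along the pixel's ray), 0 where there is no reading), "fx", "fy", "cx", "cy" (pixels), "D" ([k1, k2, p1, p2, k3] as OpenCV has them; the pictures are not rectified), "rvec" (rotation vector, rad) and "tvec" (3), from world to camera coordinates, as OpenCV has them. Camera axes: x right, y down, z forward; pixel columns grow to the right and rows downward; lengths in mm; the calibration is good to about 2 mm. A picture is of the moment at which its call begins.
- ctrl.finish_job(): hands the job in, once; it reports no verdict.
The state is a dict: "time_s": time; "joints": joint angles; "dq": joint speeds; "tau": joint torques, N m; "eef_pos": TCP position; "ee_rot": TCP orientation; "force": force on the tool from outside, world axes, zero at the start; "wrist_torque": the same for the moment, N m; "grip_width": opening from 0.0 (shut) to 1.0 (fully open).
Only numpy, scipy, OpenCV 4.12 (cv2) and the standard library are available. Lean on these libraries where they do the work, as an engineer would, in place of code of your own. Each camera call takes 0.05 s, during which the arm holds its last target.

## Task

Push the loaded shuttle of the screw press in by its knob until it is against the stop. Then turn the star wheel clockwise, spoke after spoke with the side of the gripper, and press the tin's lid home by feel: until it has bottomed and the wheel goes firm, but no harder, or the lid bends. Turn the wheel back until the ram stands clear of the lid, leave the closed tin in the press, and disturb nothing else on the bench.

Things in the scene. Friction and masses are not known exactly. Their poses are not given: they have to be found in the camera images.
- press: Green two-pillar bench screw press, fixed; base 310 x 200 mm. Origin: on the bench, under the screw's vertical axis. Its x axis runs along the slide, away from the loading side (the shuttle goes in along +x); z up. Pillars of 25 mm at y = +80 and -80 mm carry a crosshead 56 mm (x) by 205 mm (y), top at z = 215 mm; pillar nuts to 225 mm.
- shuttle: Aluminium sliding plate (215 x 86 x 12 mm) of the press, lying loose between two gibs with 1.5 mm play each side, with the white nest and the tin on it. Origin: underside of the plate below the nest's centre. It goes in along the press's +x; against the hard stop its origin lies on the screw axis. At the start it stands 50 to 80 mm out. It takes about 4 to 8 N to slide.
- knob (a point): Centre of the upright black cylindrical knob on the loading end of the shuttle, 26 mm diameter, 38 mm tall, 145 mm out from the nest's centre along the press's -x; this point is half-way up it, 73 mm over the bench; the knob's top is at 92 mm. Push it along the press's +x with the fingers behind it.
- star_wheel (a joint): Turn of the four-spoked star wheel on top of the screw, in rad; grows clockwise seen from above, which drives the ram down 6 mm per rad (38 mm a turn); range 0 to 6.1. In the press's frame the four spokes point at angles -q, -q+pi/2, -q+pi and -q+3pi/2 (rad, counter-clockwise from its x axis seen from above). It stays where it is left.
- hub (a point): Centre of the red hub (40 mm diameter, 32 mm tall, 8 mm nut on top) of the star wheel, on the screw axis at the spokes' mid-height; sinks with the ram: 284 mm - 6 mm x q over the bench. Each spoke is a steel bar of 11 mm diameter ending in a black ball of 23 mm centred 82 mm from the axis; from 25 to 68 mm it is plain bar.
- pad_face (a point): Centre of the flat underside of the ram's round steel pressing nose (44 mm diameter, 12 mm thick), on the screw axis. The nose is screwed out of the ram by a different, fixed amount on each setting, so its height is 146 mm - 6 mm x q over the bench less an unknown 0 to 6 mm.
- tin: The loose sample tin in the white nest (10 mm deep) of the shuttle: tinplate with a white paper band, 60 mm diameter, its body 65 mm tall without the lid, 0.2 to 0.4 kg. Origin: centre of its underside, 47 mm over the bench; z up.
- lid_top (a point): Centre of the top face of the gold press-in lid (53 mm diameter, 4 mm flange) in the tin's mouth. It starts 6 to 8 mm above home; home lies 66 to 69 mm over the tin's underside, at a depth that differs from tin to tin and can only be felt. The lid slides in stiffly (50 N on the ram); bedding it down takes a ram load of 70 N or more; above 160 N it bends.
- tin_a: Bystander: closed tin with a white band, 60 mm diameter, 69 mm tall, beside the press. Origin at its underside.
- tin_b: Bystander: closed tin with a green band, same size, on the other side of the press. Origin at its underside.
- spare_lids: Bystander: two gold spare lids lying one on the other, 53 mm diameter, 8 mm high in all. Origin at the underside.
- scoop: Bystander: spoon-shaped sample scoop, 190 mm long, lying on the bench.
- brush: Bystander: bench brush, 200 mm long, lying on the bench.
- bowl: Bystander: steel bowl, 110 mm across, 50 mm tall. Origin at its underside.
- jar: Bystander: glass jar with steel lid, 72 mm diameter, 100 mm tall. Origin at its underside.
- spoke (a point): Point on one spoke (the one at angle -q), 60 mm from the screw axis. Push there, square to the spoke: 1 to 2 N runs the ram down freely, 4 N runs it back up, about 6.5 N slides the lid in. When the lid bottoms the wheel goes firm, the force climbing within a few mm of spoke travel: 10 to 13 N is home and bedded, from 17 N the lid bends. Let go, the wheel springs back a little.
- ram: The steel ram on the end of the screw, 26 mm diameter, with the nose below and the star wheel on top; moves straight up and down only. Origin on the screw axis at 146 mm - 6 mm x q over the bench.
Mind the look-alikes: they are no part of the job. Leave any orange or red look-alike of the tin alone.

How it is judged (in metres and radians):
On the way, in this order (a step that is already met when the one before it is completed fails the run):
1. the shuttle is against the stop, the lid not yet pressed (x of shuttle in the frame of press above -0.002 m and z of lid_top in the frame of tin above 0.071 m), for 0.2 s.
2. the lid is home and bedded down: bottomed under the ram, carrying at least 70 N (x of shuttle in the frame of press above -0.003 m and z of lid_top in the frame of tin below 0.0698 m and contact force between ram and tin above 70 N), for 0.05 s.
3. the ram is backed off, clear of the lid (z of pad_face in the frame of lid_top above 0.002 m), for 0.2 s.
At the end, for the whole second after the job is handed in: The shuttle is within 4 mm of its stop, the tin upright in the nest and centred under the ram within 6 mm, its lid still home (top no more than 69.8 mm over the tin's underside), the ram's nose more than 2 mm above the lid, tin and star wheel at rest and everything released (x of shuttle in the frame of press above -0.004 m and z of lid_top in the frame of tin below 0.0698 m and z of pad_face in the frame of lid_top above 0.002 m and horizontal distance between lid_top and pad_face below 0.006 m and angle between tin's own z axis and vertical below 0.05 rad and linear speed of tin below 0.01 m/s and velocity of joint star_wheel between -0.05 and 0.05 rad/s); the robot touches nothing.
It fails at once if the lid is bent: the ram presses on the tin with more than 160 N (contact force between ram and tin above 160 N).
It fails at once if the ram is pressed on the tin with the shuttle not at its stop (x of shuttle in the frame of press below -0.004 m and contact force between ram and tin above 20 N).
It fails at once if a bystander is moved by more than 15 mm (distance of any of tin_a, tin_b, spare_lids, scoop, brush, bowl, jar from where it was at the start of the episode above 0.015 m).
It also fails if it takes over 70 s, if anything falls off the work surface, if the arm or the gripper's body presses on something with over 40 N, if the wrist force passes 120 N, or if a joint passes its speed limit or range.

## Working session

There is one attempt and no reset: what is moved stays moved. The work goes in short steps, Python scripts to look and compute and a shell command to move; the robot and the scene stay as the last step left them, time stands still between calls to the robot, and variables do not carry over. Pictures are saved under pics/ and viewed, and the job is handed in when it is done.

```bash
ls; mkdir -p pics; python3 - <<'E'
from rig import telemetry, imaging
import cv2
print(telemetry.sense())
for n in("side","top"):
    c=imaging.capture(n); cv2.imwrite(f"pics/{n}0.png",c["frame"][:,:,::-1]); print(n,{k:c[k] for k in("fx","fy","cx","cy","D","rvec","tvec")})
E
```

```text
pics
{'time_s': 0.0, 'joints': array([ 1.06761391e+00,  3.13466575e-01,  1.49845502e+00, -1.74207802e-05,
        1.33099444e+00, -2.23400054e-01]), 'dq': array([-0.00056066,  0.00058766,  0.00088392, -0.00048844, -0.00141159,
        0.00027273]), 'tau': array([-9.47589092e-05, -4.12270010e+01, -2.59739470e+01, -1.78451455e-04,
        4.17507268e-03, -1.30525598e-05]), 'eef_pos': array([144.8399557 , 504.3019655 , 193.91987366]), 'ee_rot': array([-0.56463512,  0.5650294 ,  0.42497462, -0.42582336]), 'force': array([-0.80399174,  0.23279071, -0.67711824]), 'wrist_torque': array([-0.02064177, -0.00610311,  0.02387768]), 'grip_width': 0.9999790877364163}
side {'fx': 607.2640176255333, 'fy': 607.2640176255333, 'cx': 329.44676396249764, 'cy': 241.3893718051643, 'D': array([-0.03220383,  0.        ,  0.        ,  0.        ,  0.        ]), 'rvec': array([ 2.2560397 , -0.62479185,  0.25980756]), 'tvec': array([-521.9456897 ,  292.50024456, 1301.97931289])}
top {'fx': 605.9258958886778, 'fy': 605.9258958886778, 'cx': 311.35362175557526, 'cy': 229.8367757311822, 'D': array([-0.16116102,  0.        ,  0.        ,  0.        ,  0.        ]), 'rvec': array([ 2.14879518, -2.13593408,  0.16175645]), 'tvec': array([ -80.57542818,  587.55021042, 1404.50496514])}
```

View pics/side0.png

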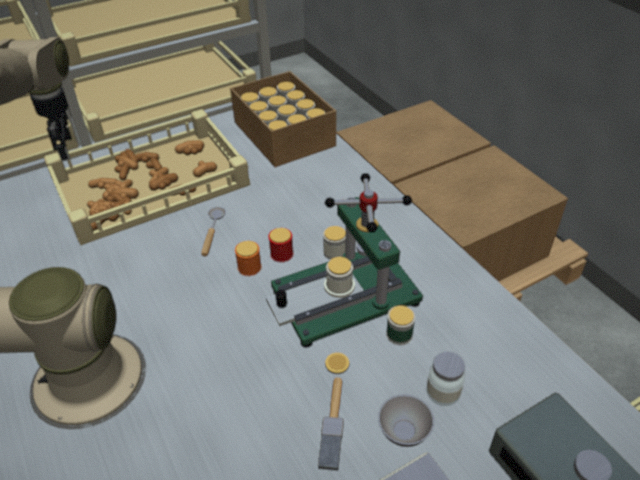

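View pics/top0.png

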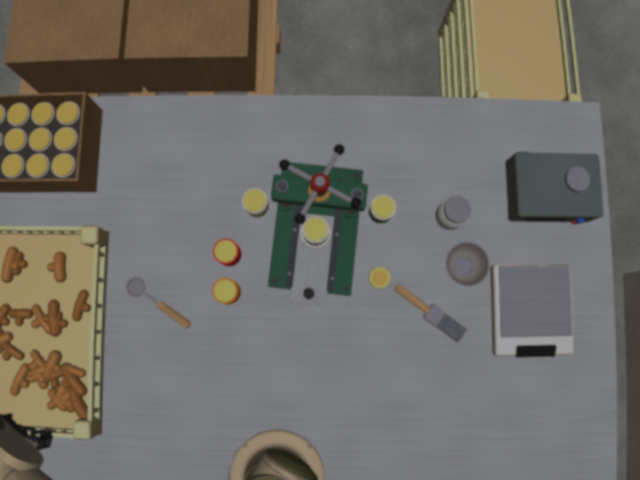

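The side view shows the press (green) with its knob at (281,299), hub at (369,202) and tin at (339,275). In the top view the knob is at (309,294), hub at (320,183), four black balls at (339,149), (284,165), (300,218), (356,203), and tin lid at (316,231).

```bash
cat > h.py <<'E'
import numpy as np, cv2
from rig import telemetry, imaging
class Cam:
    def __init__(s,n):
        c=imaging.capture(n); s.c=c; s.im=c["frame"]; s.z=c["z_map"]
        s.K=np.array([[c["fx"],0,c["cx"]],[0,c["fy"],c["cy"]],[0,0,1.]]); s.D=np.array(c["D"])
        s.R=cv2.Rodrigues(np.array(c["rvec"]))[0]; s.t=np.array(c["tvec"]); s.o=-s.R.T@s.t
    def ray(s,uv):
        u=cv2.undistortPoints(np.array(uv,float).reshape(-1,1,2),s.K,s.D).reshape(-1,2)
        return np.c_[u,np.ones(len(u))]
    def plane(s,uv,h):
        d=s.ray(uv)@s.R; return s.o+d*((h-s.o[2])/d[:,2])[:,None]
    def cloud(s):
        v,u=np.mgrid[:480,:640]; r=s.ray(np.stack([u.ravel(),v.ravel()],1))
        return ((r*s.z.ravel()[:,None]-s.t)@s.R).reshape(480,640,3)
    def pix(s,P):
        return cv2.projectPoints(np.array(P,float).reshape(-1,1,3),s.R,s.t,s.K,s.D)[0].reshape(-1,2)
def tri(a,ua,b,ub):
    da=(a.ray([ua])@a.R)[0]; db=(b.ray([ub])@b.R)[0]
    A=np.c_[da,-db]; k=np.linalg.lstsq(A,b.o-a.o,rcond=None)[0]
    p,q=a.o+k[0]*da,b.o+k[1]*db
    return (p+q)/2,np.linalg.norm(p-q)
def blobs(m,box,mn=15):
    x0,y0,x1,y1=box; mm=np.zeros(m.shape,np.uint8); mm[y0:y1,x0:x1]=m[y0:y1,x0:x1]
    n,l,st,ce=cv2.connectedComponentsWithStats(mm,connectivity=4)
    return [(ce[i],st[i],l==i) for i in range(1,n) if st[i,4]>=mn]
E
python3 - <<'E'
from h import *
np.set_printoptions(precision=1,suppress=True)
for n,box in(("top",(255,130,385,320)),("side",(255,165,430,350))):
    c=Cam(n); np.savez  
    P=c.cloud(); im=c.im; hsv=cv2.cvtColor(im,cv2.COLOR_RGB2HSV)
    black=(im.max(2)<50); red=((hsv[...,0]<8)|(hsv[...,0]>172))&(hsv[...,1]>150)&(hsv[...,2]>60)
    gold=(hsv[...,0]>15)&(hsv[...,0]<32)&(hsv[...,1]>90)&(hsv[...,2]>110)
    print(n,"o",c.o)
    for nm,m in(("black",black),("red",red),("gold",gold)):
        for ce,st,l in blobs(m,box): print(nm,ce,st,"cloud med",np.median(P[l],0),"zmax",np.percentile(P[l][:,2],90))
    # crosshead top & base
    g=(hsv[...,0]>60)&(hsv[...,0]<95)&(hsv[...,1]>80)&(im.max(2)<140)
    for lo,hi in((205,222),(15,60)):
        q=P[g&(abs(P[...,2]-(lo+hi)/2)<(hi-lo)/2)&(P[...,0]>200)&(np.abs(P[...,1])<250)]
        print("green",lo,len(q),cv2.minAreaRect(q[:,:2].astype(np.float32)),np.median(q,0))
E
```

```text
top o [ 369.5  -78.7 1477. ]
black [338.7 148.8] [335 145   8   9  53] cloud med [ 717.1 -132.4  289.9] zmax 292.60903594817887
black [283.9 164.8] [280 161   9   9  63] cloud med [682.8 -21.3 289.9] zmax 293.3954767861248
black [344.7 205.8] [312 198  51  15 247] cloud med [ 614.  -160.   200.5] zmax 290.2431226266518
black [289.3 202.3] [274 199  30   7  99] cloud med [627.6 -23.8 188. ] zmax 204.78204908829355
black [298.6 218.3] [294 213  11  11  87] cloud med [574.3 -52.5 289.2] zmax 293.9024265932244
black [308.4 293.1] [305 289   8   9  58] cloud med [435.  -70.4  91.7] zmax 95.07608813103789
red [319.4 184.2] [311 174  18  19 131] cloud med [638.9 -92.2 296.4] zmax 299.2719892609146
gold [258.7 200.1] [255 190  10  21 163] cloud med [654.8  48.7  68.5] zmax 71.50924216706068
gold [322.2 197.1] [315 192  14   9  57] cloud med [ 630.9 -101.5  217.4] zmax 220.60607995239027
gold [379.3 206.5] [373 197  12  20 199] cloud med [ 640.9 -237.7   68. ] zmax 71.8284728450827
gold [315.2 228.5] [305 218  22  22 366] cloud med [579.3 -85.4 119.3] zmax 122.53035305803972
gold [377.7 277.4
[... 2091 characters left out ...]
[656.4  54.3  66.6] zmax 70.03959562939136
gold [279.7 234.7] [270 228  20  14 226] cloud med [533.8 121.   67.3] zmax 70.18317992362915
gold [255.7 247.5] [255 243   3  10  22] cloud med [463.2 109.6  66.9] zmax 70.63275588554414
gold [339.3 264.8] [328 257  23  17 314] cloud med [580.6 -90.5 117.9] zmax 120.58974549141575
gold [401.  314.8] [390 305  23  20 356] cloud med [ 642.7 -249.9   67.5] zmax 70.22598580933078
green 205 888 ((644.1705322265625, -102.97981262207031), (195.72549438476562, 53.29100036621094), 84.33533477783203) [ 632.4 -134.7  212.5]
green 15 3136 ((593.62744140625, -119.90689086914062), (254.26905822753906, 308.1332702636719), 84.07148742675781) [ 590.  -160.8   32.9]
```

```bash
python3 - <<'E'
from h import *
np.set_printoptions(precision=1,suppress=True)
a,b=Cam("top"),Cam("side")
def cen(c,uv,r=9,kind="black"):
    im=c.im;hsv=cv2.cvtColor(im,cv2.COLOR_RGB2HSV)
    return None
B=[("b1",(338.7,148.8),(406.8,199.9)),("b2",(283.9,164.8),(364.5,176.8)),("b3",(298.6,218.3),(329.4,202.3)),("b4",(355.5,203),(371,226.8)),("hub",(319.6,183.5),(368,201)),("knob",(308.4,293.1),(280.5,297.7)),("lid",(315.2,229),(339.3,264.8))]
for n,u,v in B: print(n,*tri(a,u,b,v))
cv2.imwrite("pics/tz.png",cv2.resize(a.im[130:320,245:395,::-1],None,fx=3.1,fy=3.1,interpolation=cv2.INTER_CUBIC))
cv2.imwrite("pics/sz.png",cv2.resize(b.im[160:350,255:435,::-1],None,fx=3.1,fy=3.1,interpolation=cv2.INTER_CUBIC))
E
```

```text
b1 [ 721.8 -132.8  277.5] 1.790382885691048
b2 [686.7 -21.1 280.3] 2.3310899149221056
b3 [577.3 -52.  275.8] 2.6320552176314225
b4 [ 608.1 -166.3  279.2] 1.360620592980748
hub [648.3 -93.9 278.5] 1.933394659824802
knob [436.4 -71.4  71.6] 1.3019496797360028
lid [581.  -86.6 114. ] 3.5418582599693718
```

View pics/tz.png

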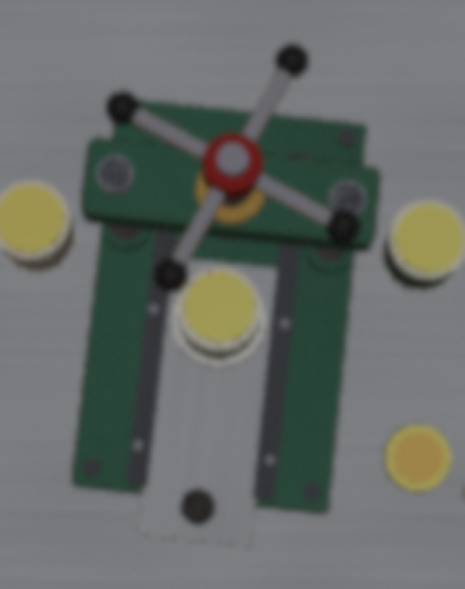

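View pics/sz.png

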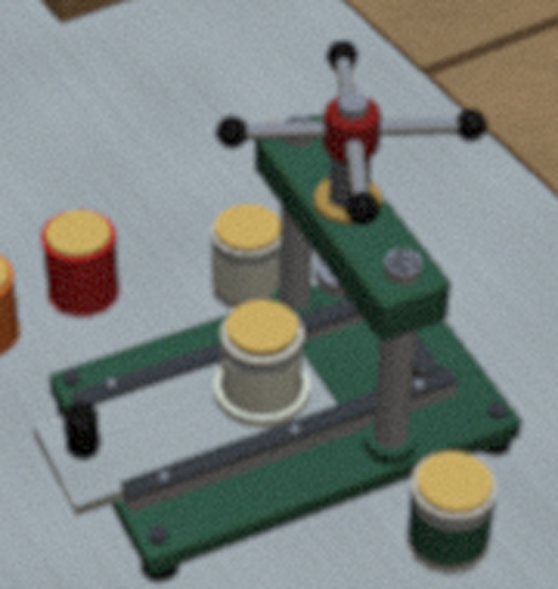

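```bash
cat > p.py <<'E'
# commanded-pose book-keeping and planning in tool axes
import numpy as np, json, os
from scipy.spatial.transform import Rotation as R
np.set_printoptions(precision=2,suppress=True)
AX=np.array([648.5,-93.0]); YAW=-0.103; 
EX=np.array([np.cos(YAW),np.sin(YAW)])
def load():
    d=json.load(open("cmd.json")); return np.array(d["p"]),R.from_quat(d["q"])
def save(p,r): json.dump({"p":list(p),"q":list(r.as_quat())},open("cmd.json","w"))
def yaw(r): # world heading of tool x, tool z down
    x=r.as_matrix()[:,0]; return np.arctan2(x[1],x[0])
def down(psi): # tool x heading psi, z down
    x=[np.cos(psi),np.sin(psi),0]; z=[0,0,-1.]; return R.from_matrix(np.c_[x,np.cross(z,x),z])
def rows(targets): # list of (pos,psi)
    p,r=load()
    for t,psi in targets:
        d=r.inv().apply(np.array(t)-p)/10; w=(r.inv()*down(psi)).as_rotvec()
        print("delta_pos",d,"twist",np.round(w,3))
def done(d,w=(0,0,0)): # after executing final row (cm, rad)
    p,r=load(); save(p+r.apply(np.array(d)*10), r*R.from_rotvec(w))
E
python3 - <<'E'
from p import *
from rig import telemetry
s=telemetry.sense(); q=s["ee_rot"]; r=R.from_quat([q[1],q[2],q[3],q[0]])
print(r.as_matrix(), yaw(r))
save([144.998,504.585,194.494],down(yaw(r)))
K=np.array([436.4,-71.4])
for b in (14.5,11): print(K-EX*(13+b+15))
psi=YAW
for psi in (YAW,YAW+np.pi,YAW+np.pi/2,YAW-np.pi/2):print(psi, (psi-yaw(r)+np.pi)%(2*np.pi)-np.pi)
E
```

```text
[[ 0.28 -0.   -0.96]
 [ 0.96 -0.    0.28]
 [-0.   -1.    0.  ]] 1.2910059166045
[394.13 -67.03]
[397.61 -67.39]
-0.103 -1.3940059166045
3.038592653589793 1.7475867369852924
1.4677963267948966 0.17679041019039676
-1.6737963267948965 -2.9648022433993964
```

```bash
python3 - <<'E'
s=open("p.py").read()
s=s.replace("z=[0,0,-1.]; return R.from_matrix(np.c_[x,np.cross(z,x),z])","y=[0,0,-1.]; return R.from_matrix(np.c_[x,y,np.cross(x,y)])")
open("p.py","w").write(s)
E
python3 - <<'E'
from p import *
save([144.998,504.585,194.494],down(1.2910))
psi=YAW+np.pi/2
K=np.array([436.4,-71.4]); t=K-EX*(13+11+18)
rows([([*t,170],psi),([*t,62],psi)])
print(t)
E
```

```text
delta_pos [-48.05   2.45 -39.78] twist [-0.   -0.18  0.  ]
delta_pos [-48.05  13.25 -39.78] twist [-0.   -0.18  0.  ]
[394.62 -67.08]
```

```bash
python3 -m handwheel '[{"delta_pos":[-4,0,-3.3],"twist":[0,0,0],"jaw":0},{"delta_pos":[-7,0,-5.8],"twist":[0,-0.03,0],"jaw":0},{"delta_pos":[-10,0.2,-8.3],"twist":[0,-0.05,0],"jaw":0},{"delta_pos":[-13,0.5,-10.8],"twist":[0,-0.07,0],"jaw":0},{"delta_pos":[-16,0.8,-13.2],"twist":[0,-0.09,0],"jaw":0},{"delta_pos":[-19,1,-15.7],"twist":[0,-0.1,0],"jaw":0},{"delta_pos":[-22,1.2,-18.2],"twist":[0,-0.12,0],"jaw":0},{"delta_pos":[-25,1.5,-20.7],"twist":[0,-0.14,0],"jaw":0},{"delta_pos":[-27,1.8,-22.3],"twist":[0,-0.16,0],"jaw":0},{"delta_pos":[-29,2,-24],"twist":[0,-0.18,0],"jaw":0}]' 40; python3 -c "
from p import *
done([-29,2,-24],[0,-.177,0]); print(load()[0]); psi=YAW+np.pi/2
rows([([394.6,-67.1,170],psi),([394.6,-67.1,62],psi)])"
```

```text
time_s: 1.13
eef_pos: [295.8, 157.9, 174.5]
ee_rot: [-0.524, 0.524, 0.475, -0.474]
force: [0.8, -0.0, 0.5]
grip_width: -0.001
[295.58 159.58 174.49]
delta_pos [-21.53   0.45 -12.18] twist [-0.  0.  0.]
delta_pos [-21.53  11.25 -12.18] twist [-0.  0.  0.]
```

```bash
python3 -m handwheel '[{"delta_pos":[-3,0,-1.7],"twist":[0,0,0],"jaw":0},{"delta_pos":[-6.5,0.1,-3.7],"twist":[0,0,0],"jaw":0},{"delta_pos":[-10,0.2,-5.7],"twist":[0,0,0],"jaw":0},{"delta_pos":[-13.5,0.3,-7.6],"twist":[0,0,0],"jaw":0},{"delta_pos":[-17,0.4,-9.6],"twist":[0,0,0],"jaw":0},{"delta_pos":[-19.5,0.5,-11],"twist":[0,0,0],"jaw":0},{"delta_pos":[-21.5,1.5,-12.2],"twist":[0,0,0],"jaw":0},{"delta_pos":[-21.5,4.5,-12.2],"twist":[0,0,0],"jaw":0},{"delta_pos":[-21.5,7,-12.2],"twist":[0,0,0],"jaw":0},{"delta_pos":[-21.5,9,-12.2],"twist":[0,0,0],"jaw":0}]'; python3 - <<'E'
from p import *
done([-21.5,9,-12.2]); print(load()[0])
from h import *
for n,b in(("top",(245,130,395,330)),("side",(235,165,435,350))):
    c=Cam(n); cv2.imwrite(f"pics/{n}1.png",cv2.resize(c.im[b[1]:b[3],b[0]:b[2],::-1],None,fx=3,fy=3,interpolation=cv2.INTER_CUBIC))
E
```

```text
time_s: 1.97
eef_pos: [395.0, -66.6, 82.8]
ee_rot: [0.525, -0.524, -0.474, 0.474]
force: [0.2, -0.5, -0.2]
grip_width: -0.0
[394.87 -66.8   84.49]
```

View pics/side1.png

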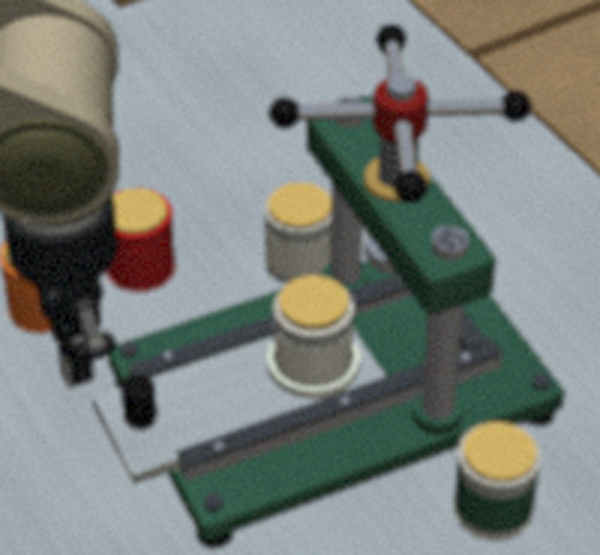

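View pics/top1.png

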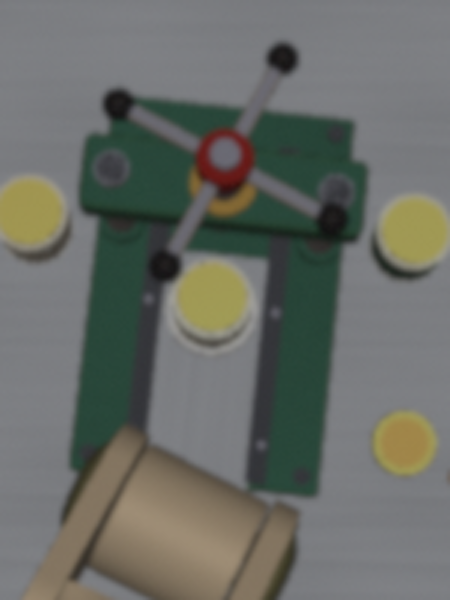

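```bash
python3 -m handwheel '[{"delta_pos":[0,1.2,0],"twist":[0,0,0],"jaw":0},{"delta_pos":[0,2.2,0],"twist":[0,0,0],"jaw":0},{"delta_pos":[0,2.2,-0.8],"twist":[0,0,0],"jaw":0},{"delta_pos":[0,2.2,-1.3],"twist":[0,0,0],"jaw":0},{"delta_pos":[0,2.2,-1.6],"twist":[0,0,0],"jaw":0},{"delta_pos":[0,2.2,-1.9],"twist":[0,0,0],"jaw":0},{"delta_pos":[0,2.2,-2.2],"twist":[0,0,0],"jaw":0},{"delta_pos":[0,2.2,-2.6],"twist":[0,0,0],"jaw":0},{"delta_pos":[0,2.2,-3],"twist":[0,0,0],"jaw":0},{"delta_pos":[0,2.2,-3.4],"twist":[0,0,0],"jaw":0}]'
python3 -c "
from p import *
done([0,2.2,-3.4]); print(load()[0])"
```

```text
time_s: 2.9
eef_pos: [429.8, -69.9, 62.6]
ee_rot: [-0.524, 0.524, 0.474, -0.474]
force: [0.5, -1.0, -0.2]
grip_width: -0.001
[428.69 -70.29  62.49]
```

```bash
python3 -m handwheel '[{"delta_pos":[0,0,-0.4],"twist":[0,0,0],"jaw":0},{"delta_pos":[0,0,-0.8],"twist":[0,0,0],"jaw":0},{"delta_pos":[0,0,-1.2],"twist":[0,0,0],"jaw":0},{"delta_pos":[0,0,-1.6],"twist":[0,0,0],"jaw":0},{"delta_pos":[0,0,-2],"twist":[0,0,0],"jaw":0},{"delta_pos":[0,0,-2.4],"twist":[0,0,0],"jaw":0},{"delta_pos":[0,0,-2.8],"twist":[0,0,0],"jaw":0},{"delta_pos":[0,0,-3.2],"twist":[0,0,0],"jaw":0},{"delta_pos":[0,0,-3.6],"twist":[0,0,0],"jaw":0},{"delta_pos":[0,0,-3.9],"twist":[0,0,0],"jaw":0}]'
python3 -c "
from p import *
done([0,0,-3.9]); print(load()[0])"
```

```text
time_s: 3.73
eef_pos: [468.6, -73.8, 62.5]
ee_rot: [-0.524, 0.524, 0.474, -0.474]
force: [0.4, -0.2, 0.2]
grip_width: 0.002
[467.49 -74.29  62.49]
```

```bash
python3 - <<'E'
from h import *
for n,b in(("top",(245,130,395,330)),("side",(235,165,435,350))):
    c=Cam(n); cv2.imwrite(f"pics/{n}2.png",cv2.resize(c.im[b[1]:b[3],b[0]:b[2],::-1],None,fx=3,fy=3,interpolation=cv2.INTER_CUBIC))
E
```

```text
(no output)
```

View pics/side2.png

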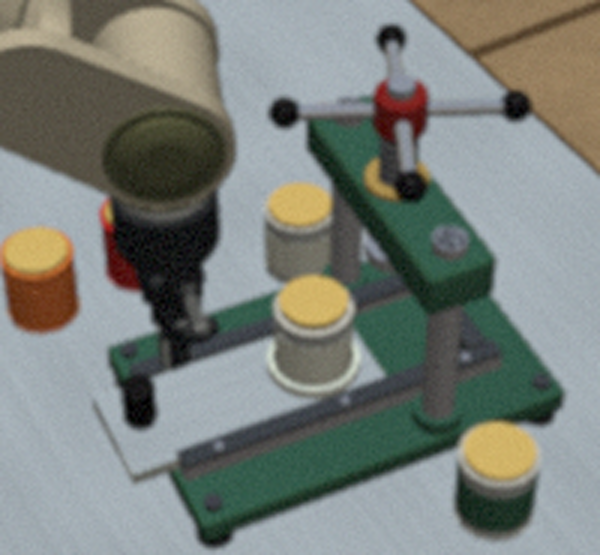

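```bash
python3 - <<'E'
from h import *
np.set_printoptions(precision=1,suppress=True)
b=Cam("side"); a=Cam("top"); s=telemetry.sense(); print(s["eef_pos"])
q=(b.pix([s["eef_pos"]])[0]-[235,165])*3; print("tcp in side2 crop",q, "top",a.pix([s["eef_pos"]]))
P=b.cloud()
for u,v in((175,350),(175,330),(140,385),(140,400),(165,280)): print((u,v),P[165+v//3,235+u//3])
print((b.pix([[436.4,-71.4,92],[436.4,-71.4,54]])-[235,165])*3)
for n in("side","top"): cv2.imwrite(f"pics/{n}2f.png",Cam(n).im[:,:,::-1])
E
```

```text
[468.1 -73.7  62.4]
tcp in side2 crop [174.8 392. ] top [[309.6 279.5]]
(175, 350) [ 452.6 -110.5  153.8]
(175, 330) [461.2 -94.6 153.4]
(140, 385) [438.  -74.7  89.8]
(140, 400) [431.2 -87.6  89.6]
(165, 280) [456.1 -96.5 209.3]
[[133.9 380.1]
 [137.1 413.7]]
```

View pics/top2f.png

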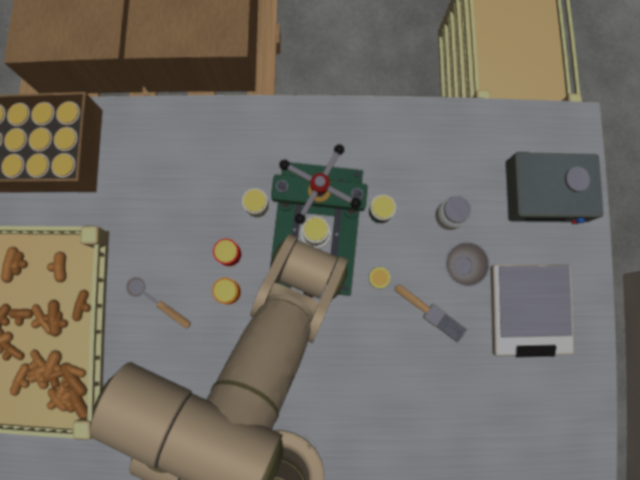

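```bash
python3 - <<'E'
from h import *
np.set_printoptions(precision=1,suppress=True)
b=Cam("side"); 
print("side1 tcp",(b.pix([[395,-66.6,82.8]])-[235,165])*3, telemetry.sense()["time_s"])
im=b.im.copy(); s=telemetry.sense()["eef_pos"]
crop=cv2.resize(im[225:320,255:345,::-1],None,fx=6.3,fy=6.3,interpolation=cv2.INTER_CUBIC)
crop=cv2.convertScaleAbs(crop,alpha=1.6,beta=15)
for h in (0,19,38): 
    p=(b.pix([s+[0,0,h]])[0]-[255,225])*6.3; cv2.circle(crop,tuple(int(v) for v in p),4,(0,0,255),-1); print(h,p)
cv2.imwrite("pics/z3.png",crop)
P=b.cloud(); 
for v in range(270,305,2): print(v,*[P[v,u] for u in (290,294,298)])
E
```

```text
side1 tcp [[ 82.1 405.8]] 4.0833
0 [241.  445.2]
19 [238.5 409.9]
38 [235.9 374. ]
270 [457.4 -89.3 166.2] [467.2 -88.7 160.4] [ 458.6 -125.9  198. ]
272 [456.5 -90.6 161.7] [469.6 -83.  147.8] [ 459.1 -124.3  190.3]
274 [458.1 -86.3 150.7] [ 452.7 -117.6  181.7] [ 456.2 -129.5  190.5]
276 [458.7 -84.3 142.3] [ 452.  -118.6  177. ] [ 453.3 -134.8  190.9]
278 [456.  -89.4 142.2] [ 451.8 -118.2  170.6] [ 454.1 -132.6  182.4]
280 [459.2 -81.6 126.8] [ 451.1 -119.1  165.7] [478.2 -82.6 117.3]
282 [458.8 -81.8 120.8] [465.5 -88.  122.7] [477.2 -84.1 112.7]
284 [457.7 -83.3 116.4] [464.5 -89.4 118.2] [478.8 -80.2 101.6]
286 [459.3 -79.  104.9] [464.9 -87.9 110.1] [498.2 -39.6  46.2]
288 [457.9 -81.2 101.2] [488.  -38.3  43.8] [496.5 -42.3  42.7]
290 [476.5 -40.2  45.2] [484.1 -45.9  46.1] [492.9 -49.1  44.3]
292 [474.3 -44.1  43.2] [483.3 -46.8  40.5] [490.6 -53.1  42.4]
294 [470.5 -51.3  45.3] [476.4 -60.5  50.7] [486.9 -60.2  44.3]
296 [468.3 -55.3  43.4] [475.7 -61.2  44.8] [482.7 -68.   47.3]
298 [463.9 -64.   47.4] [473.  -66.2  44.3] [478.8 -75.5  49.9]
300 [462.2 -66.9  44.3] [469.7 -72.6  45.5] [476.9 -78.6  47.1]
302 [459.9 -71.   42.7] [464.6 -82.6  51.4] [476.2 -79.4  41.3]
304 [457.4 -75.6  41.7] [463.4 -84.4  46.9] [471.4 -88.8  46.5]
```

View pics/z3.png

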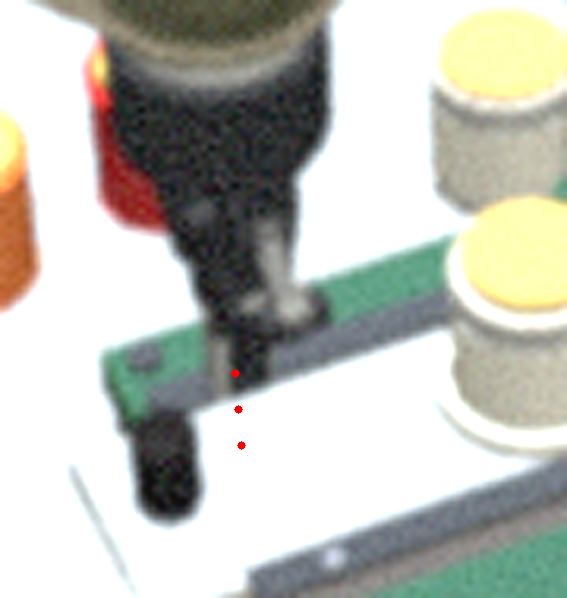

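```bash
python3 -m handwheel '[{"delta_pos":[0,-1,0.3],"twist":[0,0,0],"jaw":0},{"delta_pos":[0,-1.5,2],"twist":[0,0,0],"jaw":0},{"delta_pos":[0,-1.5,4],"twist":[0,0,0],"jaw":0},{"delta_pos":[0,-1.5,6],"twist":[0,0,0],"jaw":0},{"delta_pos":[0,-1.5,7.3],"twist":[0,0,0],"jaw":0},{"delta_pos":[0,-0.5,7.3],"twist":[0,0,0],"jaw":0},{"delta_pos":[0,0.5,7.3],"twist":[0,0,0],"jaw":0},{"delta_pos":[0,1.5,7.3],"twist":[0,0,0],"jaw":0},{"delta_pos":[0,2,7.3],"twist":[0,0,0],"jaw":0},{"delta_pos":[0,2.2,7.3],"twist":[0,0,0],"jaw":0}]'
python3 - <<'E'
from p import *
done([0,2.2,7.3]); print(load()[0])
from h import *
b=Cam("side"); s=telemetry.sense()["eef_pos"]
crop=cv2.resize(b.im[225:320,235:325,::-1],None,fx=6.3,fy=6.3,interpolation=cv2.INTER_CUBIC)
crop=cv2.convertScaleAbs(crop,alpha=1.6,beta=15)
for h in (0,19,38): 
    p=(b.pix([s+[0,0,h]])[0]-[235,225])*6.3; cv2.circle(crop,tuple(int(v) for v in p),4,(0,0,255),-1); print(h,p)
cv2.imwrite("pics/z4.png",crop)
E
```

```text
time_s: 4.92
eef_pos: [395.3, -66.4, 40.4]
ee_rot: [0.525, -0.524, -0.474, 0.474]
force: [-0.4, -0.5, -0.1]
grip_width: -0.003
[394.87 -66.8   40.49]
0 [182.84 551.23]
19 [178.48 516.8 ]
38 [174.05 481.7 ]
```

View pics/z4.png

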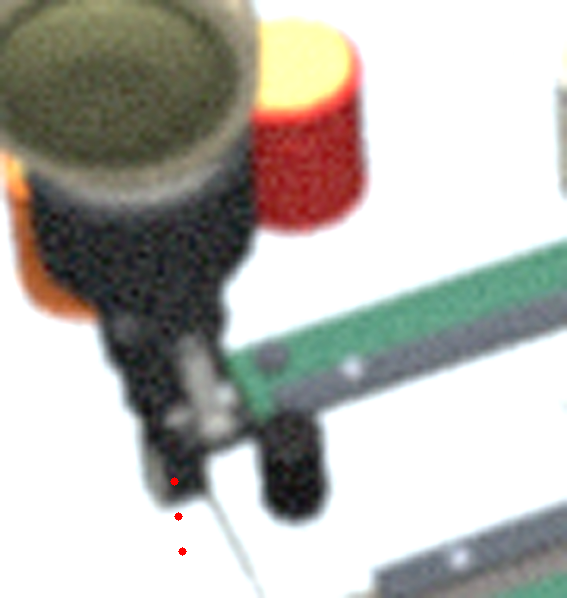

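```bash
python3 -m handwheel '[{"delta_pos":[0,0.5,0],"twist":[0,0,0],"jaw":0},{"delta_pos":[0,1,0],"twist":[0,0,0],"jaw":0},{"delta_pos":[0,1,-0.8],"twist":[0,0,0],"jaw":0},{"delta_pos":[0,1,-1.2],"twist":[0,0,0],"jaw":0},{"delta_pos":[0,1,-1.5],"twist":[0,0,0],"jaw":0},{"delta_pos":[0,1,-1.8],"twist":[0,0,0],"jaw":0},{"delta_pos":[0,1,-2.1],"twist":[0,0,0],"jaw":0},{"delta_pos":[0,1,-2.4],"twist":[0,0,0],"jaw":0},{"delta_pos":[0,1,-2.7],"twist":[0,0,0],"jaw":0},{"delta_pos":[0,1,-3],"twist":[0,0,0],"jaw":0}]'
python3 -c "
from p import *
done([0,1,-3]); print(load()[0])"
```

```text
time_s: 5.8
eef_pos: [424.1, -69.0, 30.3]
ee_rot: [0.525, -0.523, -0.474, 0.475]
force: [-8.4, 0.2, 6.0]
grip_width: -0.003
[424.71 -69.88  30.49]
```

```bash
python3 -m handwheel '[{"delta_pos":[0,0,-0.4],"twist":[0,0,0],"jaw":0},{"delta_pos":[0,0,-0.9],"twist":[0,0,0],"jaw":0},{"delta_pos":[0,0,-1.4],"twist":[0,0,0],"jaw":0},{"delta_pos":[0,0,-1.9],"twist":[0,0,0],"jaw":0},{"delta_pos":[0,0,-2.4],"twist":[0,0,0],"jaw":0},{"delta_pos":[0,0,-2.9],"twist":[0,0,0],"jaw":0},{"delta_pos":[0,0,-3.4],"twist":[0,0,0],"jaw":0},{"delta_pos":[0,0,-3.9],"twist":[0,0,0],"jaw":0},{"delta_pos":[0,0,-4.3],"twist":[0,0,0],"jaw":0},{"delta_pos":[0,0,-4.6],"twist":[0,0,0],"jaw":0}]'
python3 -c "
from p import *
done([0,0,-4.6]); print(load()[0])"
```

```text
time_s: 6.63
eef_pos: [470.1, -73.7, 30.4]
ee_rot: [0.525, -0.523, -0.474, 0.475]
force: [-8.1, 0.8, 5.7]
grip_width: -0.002
[470.47 -74.6   30.49]
```

```bash
python3 -m handwheel '[{"delta_pos":[0,0,-0.1],"twist":[0,0,0],"jaw":0},{"delta_pos":[0,0,-0.2],"twist":[0,0,0],"jaw":0},{"delta_pos":[0,0,-0.3],"twist":[0,0,0],"jaw":0},{"delta_pos":[0,0,-0.4],"twist":[0,0,0],"jaw":0},{"delta_pos":[0,0,-0.5],"twist":[0,0,0],"jaw":0},{"delta_pos":[0,0,-0.5],"twist":[0,0,0],"jaw":0},{"delta_pos":[0,0,-0.6],"twist":[0,0,0],"jaw":0},{"delta_pos":[0,0,-0.6],"twist":[0,0,0],"jaw":0},{"delta_pos":[0,0,-0.7],"twist":[0,0,0],"jaw":0},{"delta_pos":[0,0,-0.7],"twist":[0,0,0],"jaw":0}]'
python3 - <<'E'
from p import *
done([0,0,-.7]); print(load()[0])
from h import *
for n,b in(("top",(245,130,395,330)),("side",(235,165,435,350))):
    c=Cam(n); cv2.imwrite(f"pics/{n}5.png",cv2.resize(c.im[b[1]:b[3],b[0]:b[2],::-1],None,fx=3,fy=3,interpolation=cv2.INTER_CUBIC))
    hsv=cv2.cvtColor(c.im,cv2.COLOR_RGB2HSV);gold=(hsv[...,0]>15)&(hsv[...,0]<32)&(hsv[...,1]>90)&(hsv[...,2]>110)
    if n=="side":
        P=c.cloud()
        for ce,st,l in blobs(gold,(300,200,390,290)): print(ce,st,np.median(P[l],0))
E
```

```text
time_s: 7.47
eef_pos: [477.0, -74.3, 30.3]
ee_rot: [0.525, -0.523, -0.474, 0.475]
force: [-6.5, 1.1, 5.0]
grip_width: 0.001
[477.43 -75.32  30.49]
[360.45 224.98] [357 218  10  13  65] [632.58 -93.88 216.95]
[334.65 232.86] [325 226  21  14 224] [655.59  54.03  67.  ]
[361.73 258.74] [354 251  18  15 163] [ 633.33 -102.76  117.64]
```

View pics/side5.png

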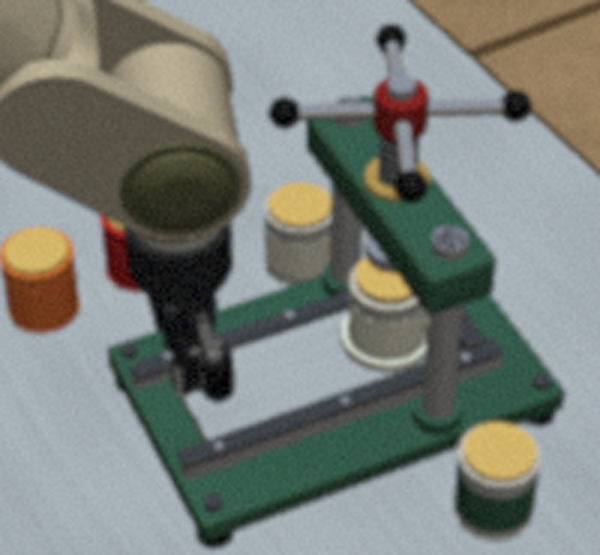

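```bash
python3 -m handwheel '[{"delta_pos":[0,0,-0.05],"twist":[0,0,0],"jaw":0},{"delta_pos":[0,0,-0.1],"twist":[0,0,0],"jaw":0},{"delta_pos":[0,0,-0.15],"twist":[0,0,0],"jaw":0},{"delta_pos":[0,0,-0.2],"twist":[0,0,0],"jaw":0},{"delta_pos":[0,0,-0.25],"twist":[0,0,0],"jaw":0},{"delta_pos":[0,0,-0.3],"twist":[0,0,0],"jaw":0},{"delta_pos":[0,0,-0.3],"twist":[0,0,0],"jaw":0},{"delta_pos":[0,0,-0.3],"twist":[0,0,0],"jaw":0},{"delta_pos":[0,0,-0.3],"twist":[0,0,0],"jaw":0},{"delta_pos":[0,0,-0.3],"twist":[0,0,0],"jaw":0}]'
python3 -c "
from p import *
done([0,0,-.3]); print(load()[0])"
```

```text
time_s: 8.4
eef_pos: [479.9, -74.6, 30.3]
ee_rot: [0.525, -0.523, -0.474, 0.475]
force: [-6.9, 1.2, 5.1]
grip_width: 0.0
[480.42 -75.62  30.49]
```

```bash
python3 -m handwheel '[{"delta_pos":[0,0,-0.05],"twist":[0,0,0],"jaw":0},{"delta_pos":[0,0,-0.1],"twist":[0,0,0],"jaw":0},{"delta_pos":[0,0,-0.15],"twist":[0,0,0],"jaw":0},{"delta_pos":[0,0,-0.2],"twist":[0,0,0],"jaw":0},{"delta_pos":[0,0,-0.25],"twist":[0,0,0],"jaw":0},{"delta_pos":[0,0,-0.3],"twist":[0,0,0],"jaw":0},{"delta_pos":[0,0,-0.3],"twist":[0,0,0],"jaw":0},{"delta_pos":[0,0,-0.3],"twist":[0,0,0],"jaw":0},{"delta_pos":[0,0,-0.3],"twist":[0,0,0],"jaw":0},{"delta_pos":[0,0,-0.3],"twist":[0,0,0],"jaw":0}]'
python3 -c "
from p import *
done([0,0,-.3]); print(load()[0])"
```

```text
time_s: 9.23
eef_pos: [479.9, -74.5, 30.3]
ee_rot: [0.527, -0.521, -0.472, 0.477]
force: [-24.1, -0.3, 17.9]
grip_width: -0.001
[483.4  -75.93  30.49]
```

```bash
python3 - <<'E'
from p import *
from rig import telemetry
print(telemetry.sense()["joints"])
p,r=load(); print(p,yaw(r))
A=np.array([648.3,-93.0]); th=np.radians(241); u=np.array([np.cos(th),np.sin(th)]); et=np.array([np.sin(th),-np.cos(th)])
c=A+48*u-26*et; psi=th-np.pi-.12
rows([([465,-74,30],1.468),([465,-74,280],psi),([*c,280],psi),([*c,204],psi)]);print(c,psi)
E
```

```text
[-0.39  0.44  1.8  -0.    0.92 -1.86]
[483.4  -75.93  30.49] 1.468
delta_pos [0.   0.05 1.85] twist [ 0. -0.  0.]
delta_pos [  0.   -24.95   1.85] twist [0.   0.52 0.  ]
delta_pos [ -5.44 -24.95 -17.09] twist [0.   0.52 0.  ]
delta_pos [ -5.44 -17.35 -17.09] twist [0.   0.52 0.  ]
[ 647.77 -147.59] 0.9446508437165414
```

```bash
python3 -m handwheel '[{"delta_pos":[0,0,1],"twist":[0,0,0],"jaw":0},{"delta_pos":[0,0,2],"twist":[0,0,0],"jaw":0},{"delta_pos":[0,-3,2],"twist":[0,0,0],"jaw":0},{"delta_pos":[0,-6.5,2],"twist":[0,0.08,0],"jaw":0},{"delta_pos":[0,-10,2],"twist":[0,0.16,0],"jaw":0},{"delta_pos":[0,-13.5,2],"twist":[0,0.25,0],"jaw":0},{"delta_pos":[0,-17,2],"twist":[0,0.33,0],"jaw":0},{"delta_pos":[0,-20.5,2],"twist":[0,0.42,0],"jaw":0},{"delta_pos":[0,-23.5,2],"twist":[0,0.48,0],"jaw":0},{"delta_pos":[0,-25,2],"twist":[0,0.52,0],"jaw":0}]'
python3 - <<'E'
from p import *
done([0,-25,2],[0,.52,0]); p,r=load(); print(p,yaw(r))
A=np.array([648.3,-93.0]); th=np.radians(241); u=np.array([np.cos(th),np.sin(th)]); et=np.array([np.sin(th),-np.cos(th)])
c=A+48*u-26*et; psi=th-np.pi-.12
rows([([*c,280],psi),([*c,204],psi)]);print(c,psi)
E
```

```text
time_s: 10.07
eef_pos: [465.1, -73.6, 284.5]
ee_rot: [-0.628, 0.631, 0.324, -0.321]
force: [-0.6, -0.5, 0.7]
grip_width: -0.001
[463.51 -73.88 280.49] 0.9479999999999998
delta_pos [  4.76   0.05 -19.27] twist [0. 0. 0.]
delta_pos [  4.76   7.65 -19.27] twist [0. 0. 0.]
[ 647.77 -147.59] 0.9446508437165414
```

```bash
python3 -m handwheel '[{"delta_pos":[0.7,0,-2.8],"twist":[0,0,0],"jaw":0},{"delta_pos":[1.5,0,-6],"twist":[0,0,0],"jaw":0},{"delta_pos":[2.3,0,-9.3],"twist":[0,0,0],"jaw":0},{"delta_pos":[3.1,0,-12.6],"twist":[0,0,0],"jaw":0},{"delta_pos":[3.8,0,-15.5],"twist":[0,0,0],"jaw":0},{"delta_pos":[4.4,0,-17.8],"twist":[0,0,0],"jaw":0},{"delta_pos":[4.7,0,-18.9],"twist":[0,0,0],"jaw":0},{"delta_pos":[4.8,0,-19.3],"twist":[0,0,0],"jaw":0},{"delta_pos":[4.8,0.5,-19.3],"twist":[0,0,0],"jaw":0},{"delta_pos":[4.8,1,-19.3],"twist":[0,0,0],"jaw":0}]'
python3 - <<'E'
from p import *
done([4.8,1,-19.3]); print(load()[0])
from h import *
b=Cam("side"); s=telemetry.sense()["eef_pos"]
x0,y0=300,120
crop=cv2.resize(b.im[y0:y0+110,x0:x0+130,::-1],None,fx=5,fy=5,interpolation=cv2.INTER_CUBIC)
crop=cv2.convertScaleAbs(crop,alpha=1.6,beta=15)
for h in (0,34): 
    p=(b.pix([s+[0,0,h]])[0]-[x0,y0])*5; cv2.circle(crop,tuple(int(v) for v in p),4,(0,0,255),-1); print(h,p)
cv2.imwrite("pics/z6.png",crop)
c=Cam("top"); cv2.imwrite("pics/t6.png",cv2.resize(c.im[110:260,245:395,::-1],None,fx=4,fy=4))
E
```

```text
time_s: 10.9
eef_pos: [648.9, -146.1, 270.3]
ee_rot: [-0.629, 0.629, 0.324, -0.324]
force: [-0.0, -0.3, 0.6]
grip_width: -0.001
[ 648.27 -147.47  270.49]
0 [406.11 490.7 ]
34 [410.34 428.  ]
```

View pics/z6.png

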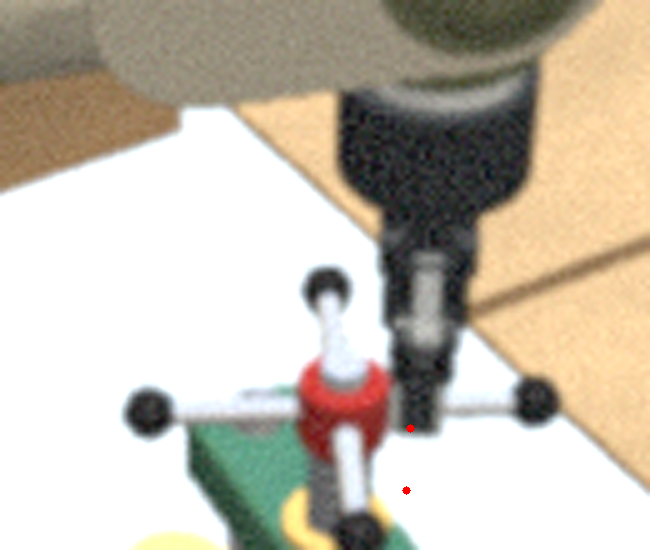

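View pics/t6.png

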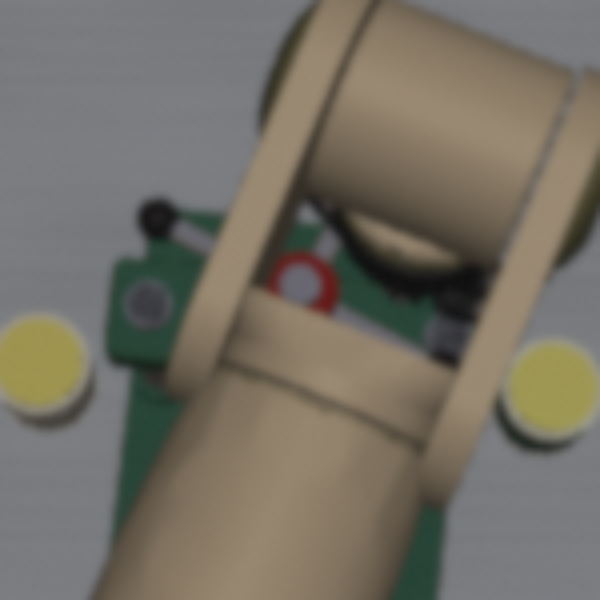

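```bash
python3 -m handwheel '[{"delta_pos":[0,0.6,0],"twist":[0,0,0],"jaw":0},{"delta_pos":[0,1.2,0],"twist":[0,0,0],"jaw":0},{"delta_pos":[0,1.8,0],"twist":[0,0,0],"jaw":0},{"delta_pos":[0,2.4,0],"twist":[0,0,0],"jaw":0},{"delta_pos":[0,3.2,0],"twist":[0,0,0],"jaw":0},{"delta_pos":[0,4,0],"twist":[0,0,0],"jaw":0},{"delta_pos":[0,4.8,0],"twist":[0,0,0],"jaw":0},{"delta_pos":[0,5.6,0],"twist":[0,0,0],"jaw":0},{"delta_pos":[0,6.3,0],"twist":[0,0,0],"jaw":0},{"delta_pos":[0,6.6,0],"twist":[0,0,0],"jaw":0}]'
cat >> p.py <<'E'
A=np.array([648.3,-93.0])
def arc(degs,dz=0):
    p,r=load(); c=p[:2]-A; psi=yaw(r)
    for d in degs:
        a=-np.radians(d); M=np.array([[np.cos(a),-np.sin(a)],[np.sin(a),np.cos(a)]]); n=A+M@c
        dd=r.inv().apply(np.array([*n,p[2]+dz])-p)/10
        print(d,"delta_pos",np.round(dd,2),"twist",round(-a,3))
E
python3 - <<'E'
from p import *
done([0,6.6,0]); p,r=load(); print(p,yaw(r)); c=p[:2]-A; print(np.hypot(*c),np.degrees(np.arctan2(c[1],c[0])))
arc([6*i for i in range(1,11)])
E
```

```text
time_s: 11.83
eef_pos: [649.3, -146.7, 203.3]
ee_rot: [-0.629, 0.629, 0.324, -0.324]
force: [3.0, -2.4, 1.5]
grip_width: 0.002
[ 648.27 -147.47  204.49] 0.9479999999999998
54.470919568106005 -90.0304702740408
6 delta_pos [-0.31  0.    0.48] twist 0.105
12 delta_pos [-0.56  0.    0.99] twist 0.209
18 delta_pos [-0.76  0.    1.52] twist 0.314
24 delta_pos [-0.91  0.    2.07] twist 0.419
30 delta_pos [-0.99  0.    2.64] twist 0.524
36 delta_pos [-1.02  0.    3.21] twist 0.628
42 delta_pos [-0.99  0.    3.78] twist 0.733
48 delta_pos [-0.9   0.    4.34] twist 0.838
54 delta_pos [-0.74  0.    4.89] twist 0.942
60 delta_pos [-0.54  0.    5.42] twist 1.047
```

```bash
python3 -m handwheel '[{"delta_pos":[-0.31,0,0.48],"twist":[0,0.105,0],"jaw":0},{"delta_pos":[-0.56,0,0.99],"twist":[0,0.209,0],"jaw":0},{"delta_pos":[-0.76,0,1.52],"twist":[0,0.314,0],"jaw":0},{"delta_pos":[-0.91,0,2.07],"twist":[0,0.419,0],"jaw":0},{"delta_pos":[-0.99,0,2.64],"twist":[0,0.524,0],"jaw":0},{"delta_pos":[-1.02,0,3.21],"twist":[0,0.628,0],"jaw":0},{"delta_pos":[-0.99,0,3.78],"twist":[0,0.733,0],"jaw":0},{"delta_pos":[-0.9,0,4.34],"twist":[0,0.838,0],"jaw":0},{"delta_pos":[-0.74,0,4.89],"twist":[0,0.942,0],"jaw":0},{"delta_pos":[-0.54,0,5.42],"twist":[0,1.047,0],"jaw":0}]'
python3 - <<'E'
from p import *
done([-.54,0,5.42],[0,1.047,0]); p,r=load(); print(p,yaw(r)); c=p[:2]-A; print(np.hypot(*c),np.degrees(np.arctan2(c[1],c[0])))
from h import *
b=Cam("side"); s=telemetry.sense(); print(s["force"],s["wrist_torque"])
x0,y0=300,120
cv2.imwrite("pics/z7.png",cv2.convertScaleAbs(cv2.resize(b.im[y0:y0+110,x0:x0+130,::-1],None,fx=5,fy=5,interpolation=cv2.INTER_CUBIC),alpha=1.6,beta=15))
c=Cam("top"); cv2.imwrite("pics/t7.png",cv2.resize(c.im[110:260,245:395,::-1],None,fx=4,fy=4))
E
```

```text
time_s: 12.67
eef_pos: [601.9, -119.5, 204.6]
ee_rot: [-0.706, 0.706, -0.036, 0.036]
force: [1.0, -0.8, -1.0]
grip_width: 0.003
[ 601.1  -120.24  204.49] -0.09900000000000012
54.4997010719845 -150.00985729999152
[-0.66  1.25 -0.33] [ 0.02 -0.01 -0.01]
```

View pics/z7.png

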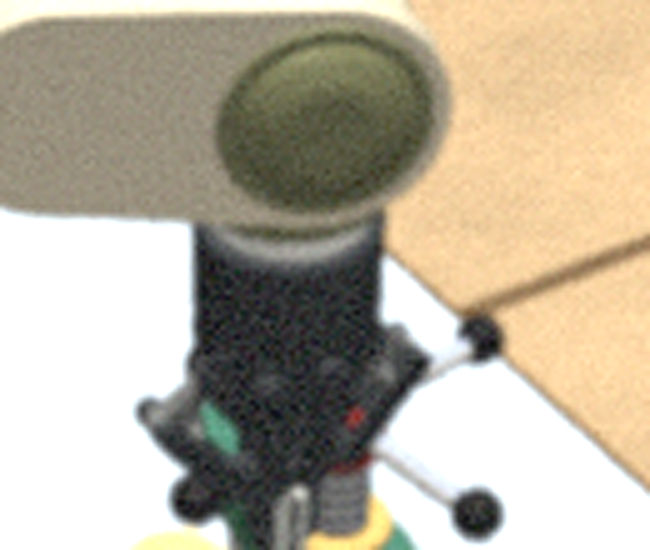

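View pics/t7.png

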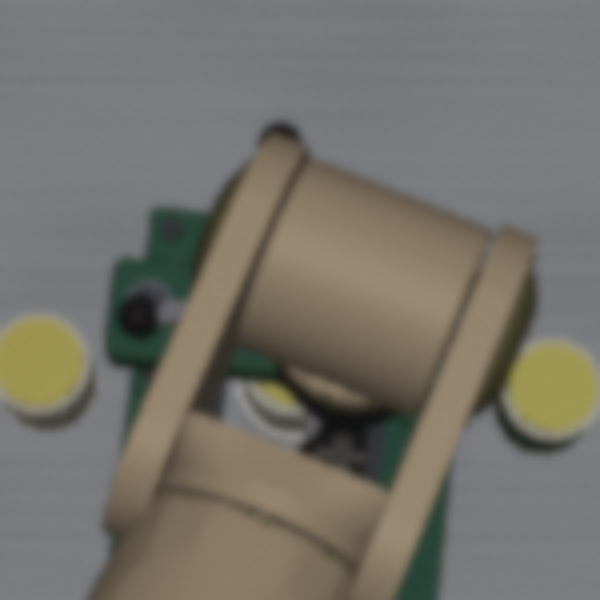

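```bash
cat >> h.py <<'E'
def balls(c,px,z,A=(648.3,-93.0)):
    for q in c.plane(px,z):
        d=q[:2]-np.array(A); print("ball",q.round(1),"r",np.hypot(*d).round(1),"ang",(np.degrees(np.arctan2(d[1],d[0]))%360).round(1))
E
python3 - <<'E'
from h import *
b=Cam("side"); px=[(396,187),(395,222),(339,219)]
for z in(276,):balls(b,px,z)
a=Cam("top"); balls(a,[(280.,187.5)],276)
E
```

```text
ball [730.  -83.2 276. ] r 82.3 ang 6.8
ball [ 661.1 -176.8  276. ] r 84.7 ang 278.7
ball [ 567.8 -109.2  276. ] r 82.1 ang 191.4
ball [639.2 -13.2 276. ] r 80.3 ang 96.5
```

```bash
python3 -m handwheel '[{"delta_pos":[-0.31,0,0.48],"twist":[0,0.105,0],"jaw":0},{"delta_pos":[-0.56,0,0.99],"twist":[0,0.209,0],"jaw":0},{"delta_pos":[-0.76,0,1.52],"twist":[0,0.314,0],"jaw":0},{"delta_pos":[-0.91,0,2.07],"twist":[0,0.419,0],"jaw":0},{"delta_pos":[-0.99,0,2.64],"twist":[0,0.524,0],"jaw":0},{"delta_pos":[-1.02,0,3.21],"twist":[0,0.628,0],"jaw":0},{"delta_pos":[-0.99,0,3.78],"twist":[0,0.733,0],"jaw":0},{"delta_pos":[-0.9,0,4.34],"twist":[0,0.838,0],"jaw":0},{"delta_pos":[-0.74,0,4.89],"twist":[0,0.942,0],"jaw":0},{"delta_pos":[-0.54,0,5.42],"twist":[0,1.047,0],"jaw":0}]'
python3 - <<'E'
from p import *
done([-.54,0,5.42],[0,1.047,0]); p,r=load(); print(p,yaw(r)); c=p[:2]-A; print(np.hypot(*c),np.degrees(np.arctan2(c[1],c[0])))
from h import *
b=Cam("side"); s=telemetry.sense(); print(s["force"],s["wrist_torque"],s["joints"])
x0,y0=300,120
cv2.imwrite("pics/z8.png",cv2.convertScaleAbs(cv2.resize(b.im[y0:y0+110,x0:x0+130,::-1],None,fx=5,fy=5,interpolation=cv2.INTER_CUBIC),alpha=1.6,beta=15))
E
```

```text
time_s: 13.7
eef_pos: [601.8, -65.1, 204.2]
ee_rot: [-0.594, 0.595, -0.383, 0.383]
force: [-0.6, -1.1, -0.8]
grip_width: 0.001
[601.08 -65.77 204.49] -1.1460000000000001
54.506453767654754 150.03230589368405
[ 0.77  1.33 -0.15] [ 0.02 -0.03 -0.02] [-0.3   0.49  1.22  0.    1.44  0.85]
```

View pics/z8.png

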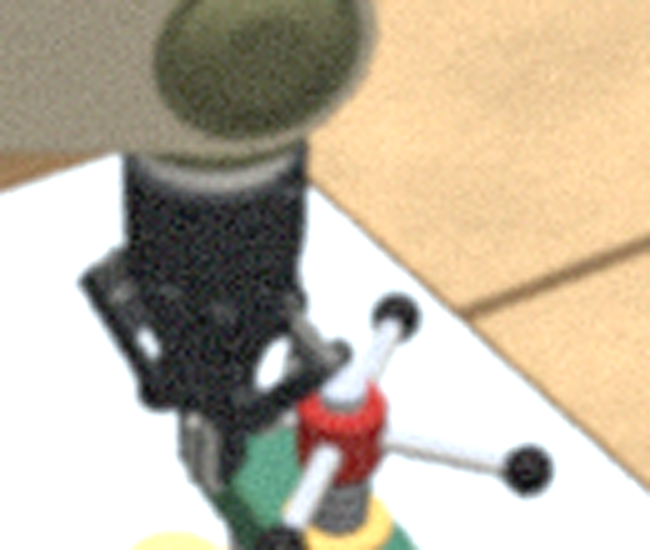

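```bash
python3 - <<'E'
from h import *
b=Cam("side"); px=[(379,182.8),(405.6,214),(355.6,229)]
for z in(270,):balls(b,px,z)
E
```

```text
ball [711.2 -45.2 270. ] r 79.0 ang 37.2
ball [ 699.  -162.2  270. ] r 85.8 ang 306.2
ball [ 584.2 -147.4  270. ] r 84.1 ang 220.3
```

```bash
python3 - <<'E'
from p import *
p,r=load(); a=np.radians(247.5); n=A+54.5*np.array([np.cos(a),np.sin(a)])
rows([([*n,270],.556),([*n,204.5],.556)])
E
```

```text
delta_pos [ 8.15 -6.55 -0.8 ] twist [ 0.  -1.7  0. ]
delta_pos [ 8.15 -0.   -0.8 ] twist [ 0.  -1.7  0. ]
```

```bash
python3 -m handwheel '[{"delta_pos":[0,-3,-0.3],"twist":[0,0,0],"jaw":0},{"delta_pos":[0,-6.5,-0.5],"twist":[0,0,0],"jaw":0},{"delta_pos":[0.5,-6.5,-0.6],"twist":[0,-0.12,0],"jaw":0},{"delta_pos":[1.5,-6.5,-0.7],"twist":[0,-0.24,0],"jaw":0},{"delta_pos":[2.5,-6.5,-0.8],"twist":[0,-0.36,0],"jaw":0},{"delta_pos":[3.5,-6.5,-0.8],"twist":[0,-0.48,0],"jaw":0},{"delta_pos":[5,-6.5,-0.8],"twist":[0,-0.6,0],"jaw":0},{"delta_pos":[6.5,-6.5,-0.8],"twist":[0,-0.72,0],"jaw":0},{"delta_pos":[7.5,-6.5,-0.8],"twist":[0,-0.84,0],"jaw":0},{"delta_pos":[8.2,-6.5,-0.8],"twist":[0,-0.96,0],"jaw":0}]'
python3 - <<'E'
from p import *
done([8.2,-6.5,-.8],[0,-.96,0]); p,r=load(); print(p,yaw(r)); a=np.radians(247.5); n=A+54.5*np.array([np.cos(a),np.sin(a)])
rows([([*n,270],.556),([*n,204.5],.556)])
E
```

```text
time_s: 14.63
eef_pos: [628.7, -144.3, 269.2]
ee_rot: [-0.704, 0.704, -0.061, 0.061]
force: [-0.4, 0.6, 0.6]
grip_width: 0.002
[ 627.59 -143.78  269.49] -0.1860000000000001
delta_pos [-0.02 -0.05  0.04] twist [ 0.   -0.74  0.  ]
delta_pos [-0.02  6.5   0.04] twist [ 0.   -0.74  0.  ]
```

```bash
python3 -m handwheel '[{"delta_pos":[0,0,0],"twist":[0,-0.12,0],"jaw":0},{"delta_pos":[0,0,0],"twist":[0,-0.24,0],"jaw":0},{"delta_pos":[0,0,0],"twist":[0,-0.36,0],"jaw":0},{"delta_pos":[0,0,0],"twist":[0,-0.48,0],"jaw":0},{"delta_pos":[0,1,0],"twist":[0,-0.6,0],"jaw":0},{"delta_pos":[0,2,0],"twist":[0,-0.7,0],"jaw":0},{"delta_pos":[0,3,0],"twist":[0,-0.74,0],"jaw":0},{"delta_pos":[0,4.2,0],"twist":[0,-0.74,0],"jaw":0},{"delta_pos":[0,5.4,0],"twist":[0,-0.74,0],"jaw":0},{"delta_pos":[0,6.5,0],"twist":[0,-0.74,0],"jaw":0}]'
python3 - <<'E'
from p import *
done([0,6.5,0],[0,-.74,0]); p,r=load(); print(p,yaw(r)); c=p[:2]-A; print(np.hypot(*c),np.degrees(np.arctan2(c[1],c[0]))%360)
from h import *
b=Cam("side"); s=telemetry.sense(); print(s["force"],s["wrist_torque"])
x0,y0=300,120
cv2.imwrite("pics/z9.png",cv2.convertScaleAbs(cv2.resize(b.im[y0:y0+110,x0:x0+130,::-1],None,fx=5,fy=5,interpolation=cv2.INTER_CUBIC),alpha=1.6,beta=15))
arc([2*i for i in range(1,11)])
E
```

```text
time_s: 15.47
eef_pos: [628.4, -143.2, 203.7]
ee_rot: [0.679, -0.679, -0.196, 0.196]
force: [-0.2, 0.5, -0.6]
grip_width: 0.001
[ 627.59 -143.78  204.49] 0.5539999999999998
54.844358638637935 247.81039088594736
[ 0.06 -0.33 -2.54] [0.02 0.01 0.01]
2 delta_pos [-0.11  0.    0.16] twist 0.035
4 delta_pos [-0.21  0.    0.32] twist 0.07
6 delta_pos [-0.31  0.    0.48] twist 0.105
8 delta_pos [-0.41  0.    0.65] twist 0.14
10 delta_pos [-0.49  0.    0.82] twist 0.175
12 delta_pos [-0.57  0.    0.99] twist 0.209
14 delta_pos [-0.65  0.    1.17] twist 0.244
16 delta_pos [-0.72  0.    1.35] twist 0.279
18 delta_pos [-0.78  0.    1.53] twist 0.314
20 delta_pos [-0.84  0.    1.71] twist 0.349
```

View pics/z9.png

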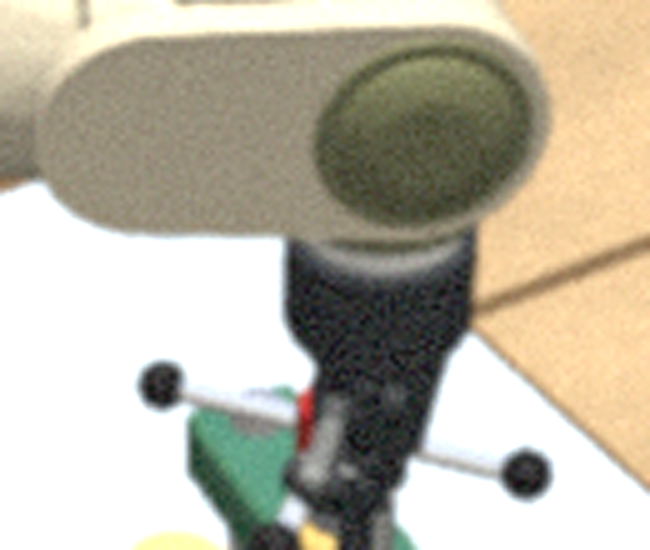

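```bash
python3 -m handwheel '[{"delta_pos":[-0.31,0,0.48],"twist":[0,0.105,0],"jaw":0},{"delta_pos":[-0.56,0,0.99],"twist":[0,0.209,0],"jaw":0},{"delta_pos":[-0.76,0,1.52],"twist":[0,0.314,0],"jaw":0},{"delta_pos":[-0.86,0,1.88],"twist":[0,0.38,0],"jaw":0},{"delta_pos":[-0.91,0,2.07],"twist":[0,0.419,0],"jaw":0},{"delta_pos":[-0.99,0,2.64],"twist":[0,0.524,0],"jaw":0},{"delta_pos":[-1.02,0,3.21],"twist":[0,0.628,0],"jaw":0},{"delta_pos":[-0.99,0,3.78],"twist":[0,0.733,0],"jaw":0},{"delta_pos":[-0.9,0,4.34],"twist":[0,0.838,0],"jaw":0},{"delta_pos":[-0.74,0,4.89],"twist":[0,0.942,0],"jaw":0}]'
cat >> p.py <<'E'
def st():
    from rig import telemetry
    s=telemetry.sense(); f=s["force"]; p=s["eef_pos"]; c=p[:2]-A; r=np.hypot(*c)
    t=np.arctan2(c[1],c[0]); et=np.array([np.sin(t),-np.cos(t)])
    # spoke dir assumed 20 deg ahead
    th=t-np.radians(22); e2=np.array([np.sin(th),-np.cos(th)])
    p0,r0=load(); c0=p0[:2]-A
    tau=-(c[0]*f[1]-c[1]*f[0])/1000 + 0
    print("t %.1f"%s["time_s"],"F",f,"along push",-f[:2]@e2,"radial",f[:2]@np.array([np.cos(th),np.sin(th)]),"ang meas %.1f cmd %.1f"%(np.degrees(t)%360,np.degrees(np.arctan2(c0[1],c0[0]))%360),"wt",s["wrist_torque"],"axis torque",-(c[0]*f[1]-c[1]*f[0])/1000)
E
python3 - <<'E'
from p import *
done([-.74,0,4.89],[0,.942,0]); st()
E
```

```text
time_s: 16.35
eef_pos: [596.3, -105.8, 204.8]
ee_rot: [-0.694, 0.694, -0.136, 0.136]
force: [0.4, -1.2, -1.2]
grip_width: 0.004
t 16.4 F [ 0.42 -1.18 -1.21] along push 1.1121927250571957 radial -0.5813059279238896 ang meas 193.8 cmd 193.9 wt [-0.33 -0.02  0.03] axis torque -0.06692609842325939
```

```bash
sed -i 's/"axis torque",-(/"axis torque",(/' p.py; python3 -m handwheel '[{"delta_pos":[-0.11,0,0.16],"twist":[0,0.035,0],"jaw":0},{"delta_pos":[-0.21,0,0.32],"twist":[0,0.07,0],"jaw":0},{"delta_pos":[-0.31,0,0.48],"twist":[0,0.105,0],"jaw":0},{"delta_pos":[-0.41,0,0.65],"twist":[0,0.14,0],"jaw":0},{"delta_pos":[-0.49,0,0.82],"twist":[0,0.175,0],"jaw":0},{"delta_pos":[-0.57,0,0.99],"twist":[0,0.209,0],"jaw":0},{"delta_pos":[-0.65,0,1.17],"twist":[0,0.244,0],"jaw":0},{"delta_pos":[-0.72,0,1.35],"twist":[0,0.279,0],"jaw":0},{"delta_pos":[-0.78,0,1.53],"twist":[0,0.314,0],"jaw":0},{"delta_pos":[-0.84,0,1.71],"twist":[0,0.349,0],"jaw":0}]'
python3 - <<'E'
from p import *
done([-.84,0,1.71],[0,.349,0]); st()
E
```

```text
time_s: 17.18
eef_pos: [595.0, -86.8, 204.8]
ee_rot: [-0.66, 0.661, -0.253, 0.253]
force: [-0.8, -1.3, -1.0]
grip_width: -0.001
t 17.2 F [-0.85 -1.26 -1.02] along push 1.5099399784682312 radial 0.14094841742048111 ang meas 173.4 cmd 173.8 wt [-0.25  0.03  0.  ] axis torque 0.07224153980374197
```

```bash
python3 -m handwheel '[{"delta_pos":[-0.11,0,0.16],"twist":[0,0.035,0],"jaw":0},{"delta_pos":[-0.21,0,0.32],"twist":[0,0.07,0],"jaw":0},{"delta_pos":[-0.31,0,0.48],"twist":[0,0.105,0],"jaw":0},{"delta_pos":[-0.41,0,0.65],"twist":[0,0.14,0],"jaw":0},{"delta_pos":[-0.49,0,0.82],"twist":[0,0.175,0],"jaw":0},{"delta_pos":[-0.57,0,0.99],"twist":[0,0.209,0],"jaw":0},{"delta_pos":[-0.65,0,1.17],"twist":[0,0.244,0],"jaw":0},{"delta_pos":[-0.72,0,1.35],"twist":[0,0.279,0],"jaw":0},{"delta_pos":[-0.78,0,1.53],"twist":[0,0.314,0],"jaw":0},{"delta_pos":[-0.84,0,1.71],"twist":[0,0.349,0],"jaw":0}]'
python3 - <<'E'
from p import *
done([-.84,0,1.71],[0,.349,0]); st()
E
```

```text
time_s: 18.02
eef_pos: [599.6, -69.4, 204.4]
ee_rot: [-0.605, 0.607, -0.364, 0.364]
force: [-4.0, -6.5, -2.7]
grip_width: 0.001
t 18.0 F [-4.01 -6.45 -2.71] along push 7.300484397049494 radial -2.090219688856329 ang meas 154.2 cmd 153.6 wt [-0.97  0.58 -0.01] axis torque 0.4085567876182025
```

```bash
python3 -m handwheel '[{"delta_pos":[-0.11,0,0.16],"twist":[0,0.035,0],"jaw":0},{"delta_pos":[-0.21,0,0.32],"twist":[0,0.07,0],"jaw":0},{"delta_pos":[-0.31,0,0.48],"twist":[0,0.105,0],"jaw":0},{"delta_pos":[-0.41,0,0.65],"twist":[0,0.14,0],"jaw":0},{"delta_pos":[-0.49,0,0.82],"twist":[0,0.175,0],"jaw":0},{"delta_pos":[-0.57,0,0.99],"twist":[0,0.209,0],"jaw":0},{"delta_pos":[-0.65,0,1.17],"twist":[0,0.244,0],"jaw":0},{"delta_pos":[-0.72,0,1.35],"twist":[0,0.279,0],"jaw":0},{"delta_pos":[-0.78,0,1.53],"twist":[0,0.314,0],"jaw":0},{"delta_pos":[-0.84,0,1.71],"twist":[0,0.349,0],"jaw":0}]'
python3 - <<'E'
from p import *
done([-.84,0,1.71],[0,.349,0]); st()
from h import *
b=Cam("side")
x0,y0=300,120
cv2.imwrite("pics/z10.png",cv2.convertScaleAbs(cv2.resize(b.im[y0:y0+130,x0:x0+130,::-1],None,fx=4.5,fy=4.5,interpolation=cv2.INTER_CUBIC),alpha=1.6,beta=15))
E
```

```text
time_s: 18.85
eef_pos: [610.3, -53.8, 203.8]
ee_rot: [-0.533, 0.535, -0.464, 0.463]
force: [-5.7, -5.1, -3.6]
grip_width: 0.001
t 18.9 F [-5.75 -5.1  -3.65] along push 7.246637294783096 radial -2.5506102433647757 ang meas 134.2 cmd 133.5 wt [-0.8   0.89 -0.02] axis torque 0.41909137893568044
```

View pics/z10.png

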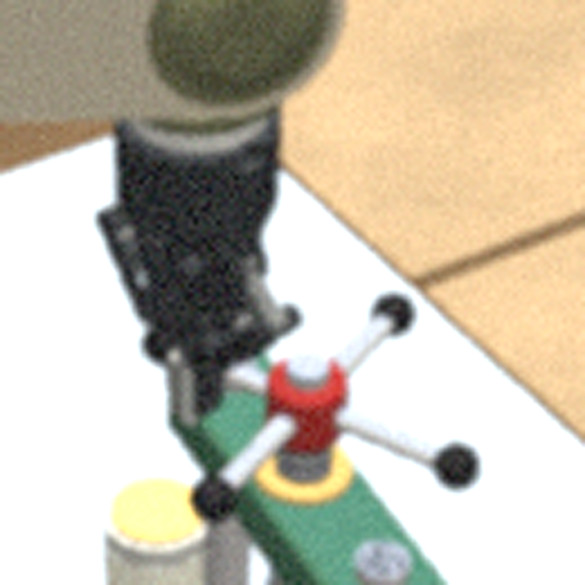

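```bash
python3 -m handwheel '[{"delta_pos":[-0.11,0,0.16],"twist":[0,0.035,0],"jaw":0},{"delta_pos":[-0.16,0,0.24],"twist":[0,0.052,0],"jaw":0},{"delta_pos":[-0.21,0,0.32],"twist":[0,0.07,0],"jaw":0},{"delta_pos":[-0.26,0,0.4],"twist":[0,0.087,0],"jaw":0},{"delta_pos":[-0.31,0,0.48],"twist":[0,0.105,0],"jaw":0},{"delta_pos":[-0.36,0,0.57],"twist":[0,0.122,0],"jaw":0},{"delta_pos":[-0.41,0,0.65],"twist":[0,0.14,0],"jaw":0},{"delta_pos":[-0.49,0,0.82],"twist":[0,0.175,0],"jaw":0},{"delta_pos":[-0.57,0,0.99],"twist":[0,0.209,0],"jaw":0},{"delta_pos":[-0.65,0,1.17],"twist":[0,0.244,0],"jaw":0}]'
python3 - <<'E'
from p import *
done([-.65,0,1.17],[0,.244,0]); st()
from h import *
b=Cam("side"); balls(b,[(387.6,189.8),(401.3,223.6),(347.3,230.7)],259)
arc([.25*i for i in range(1,25)])
E
```

```text
time_s: 19.73
eef_pos: [620.7, -45.4, 203.6]
ee_rot: [0.472, -0.475, 0.526, -0.524]
force: [-6.5, -3.1, -3.7]
grip_width: 0.001
t 19.7 F [-6.49 -3.14 -3.74] along push 6.866868775942549 radial -2.188278527961448 ang meas 120.1 cmd 119.4 wt [-0.52  1.07 -0.01] axis torque 0.3952902251894314
ball [721.7 -64.6 259. ] r 78.7 ang 21.1
ball [ 681.5 -172.5  259. ] r 86.2 ang 292.7
ball [ 573.5 -132.8  259. ] r 84.7 ang 208.0
0.25 delta_pos [-0.01  0.    0.02] twist 0.004
0.5 delta_pos [-0.03  0.    0.04] twist 0.009
0.75 delta_pos [-0.04  0.    0.06] twist 0.013
1.0 delta_pos [-0.05  0.    0.08] twist 0.017
1.25 delta_pos [-0.07  0.    0.1 ] twist 0.022
1.5 delta_pos [-0.08  0.    0.12] twist 0.026
1.75 delta_pos [-0.1   0.    0.14] twist 0.031
2.0 delta_pos [-0.11  0.    0.16] twist 0.035
2.25 delta_pos [-0.12  0.    0.18] twist 0.039
2.5 delta_pos [-0.13  0.    0.2 ] twist 0.044
2.75 delta_pos [-0.15  0.    0.22] twist 0.048
3.0 delta_pos [-0.16  0.    0.24] twist 0.052
3.25 delta_pos [-0.17  0.    0.26] twist 0.057
3.5 delta_pos [-0.19  0.    0.28] twist 0.061
3.75 delta_pos [-0.2  0.   0.3] twist 0.065
4.0 delta_pos [-0.21  0.    0.32] twist 0.07
4.25 delta_pos [-0.22  0.    0.34] twist 0.074
4.5 delta_pos [-0.24  0.    0.36] twist 0.079
4.75 delta_pos [-0.25  0.    0.38] twist 0.083
5.0 delta_pos [-0.26  0.    0.4 ] twist 0.087
5.25 delta_pos [-0.27  0.    0.42] twist 0.092
5.5 delta_pos [-0.28  0.    0.44] twist 0.096
5.75 delta_pos [-0.3   0.    0.46] twist 0.1
6.0 delta_pos [-0.31  0.    0.48] twist 0.105
```

```bash
python3 -m handwheel '[{"delta_pos":[-0.01,0,0.02],"twist":[0,0.004,0],"jaw":0},{"delta_pos":[-0.03,0,0.04],"twist":[0,0.009,0],"jaw":0},{"delta_pos":[-0.04,0,0.06],"twist":[0,0.013,0],"jaw":0},{"delta_pos":[-0.05,0,0.08],"twist":[0,0.017,0],"jaw":0},{"delta_pos":[-0.07,0,0.1],"twist":[0,0.022,0],"jaw":0},{"delta_pos":[-0.08,0,0.12],"twist":[0,0.026,0],"jaw":0},{"delta_pos":[-0.1,0,0.14],"twist":[0,0.031,0],"jaw":0},{"delta_pos":[-0.11,0,0.16],"twist":[0,0.035,0],"jaw":0},{"delta_pos":[-0.11,0,0.16],"twist":[0,0.035,0],"jaw":0},{"delta_pos":[-0.11,0,0.16],"twist":[0,0.035,0],"jaw":0}]' >/dev/null; python3 -c "
from p import *
done([-.11,0,.16],[0,.035,0]); st()"
python3 -m handwheel '[{"delta_pos":[-0.01,0,0.02],"twist":[0,0.004,0],"jaw":0},{"delta_pos":[-0.03,0,0.04],"twist":[0,0.009,0],"jaw":0},{"delta_pos":[-0.04,0,0.06],"twist":[0,0.013,0],"jaw":0},{"delta_pos":[-0.05,0,0.08],"twist":[0,0.017,0],"jaw":0},{"delta_pos":[-0.07,0,0.1],"twist":[0,0.022,0],"jaw":0},{"delta_pos":[-0.08,0,0.12],"twist":[0,0.026,0],"jaw":0},{"delta_pos":[-0.1,0,0.14],"twist":[0,0.031,0],"jaw":0},{"delta_pos":[-0.11,0,0.16],"twist":[0,0.035,0],"jaw":0},{"delta_pos":[-0.11,0,0.16],"twist":[0,0.035,0],"jaw":0},{"delta_pos":[-0.11,0,0.16],"twist":[0,0.035,0],"jaw":0}]' >/dev/null; python3 -c "
from p import *
done([-.11,0,.16],[0,.035,0]); st()"
```

```text
t 20.6 F [-6.43 -3.27 -4.6 ] along push 6.740495234153715 radial -2.564435874793639 ang meas 118.1 cmd 117.4 wt [-0.48  1.04 -0.02] axis torque 0.3969898799825989
t 21.4 F [-5.72 -3.17 -4.37] along push 5.9292902071997755 radial -2.755354953376492 ang meas 116.1 cmd 115.3 wt [-0.51  1.   -0.01] axis torque 0.3596486102955058
```

```bash
python3 -m handwheel '[{"delta_pos":[-0.01,0,0.02],"twist":[0,0.004,0],"jaw":0},{"delta_pos":[-0.03,0,0.04],"twist":[0,0.009,0],"jaw":0},{"delta_pos":[-0.04,0,0.06],"twist":[0,0.013,0],"jaw":0},{"delta_pos":[-0.05,0,0.08],"twist":[0,0.017,0],"jaw":0},{"delta_pos":[-0.07,0,0.1],"twist":[0,0.022,0],"jaw":0},{"delta_pos":[-0.08,0,0.12],"twist":[0,0.026,0],"jaw":0},{"delta_pos":[-0.1,0,0.14],"twist":[0,0.031,0],"jaw":0},{"delta_pos":[-0.11,0,0.16],"twist":[0,0.035,0],"jaw":0},{"delta_pos":[-0.12,0,0.18],"twist":[0,0.039,0],"jaw":0},{"delta_pos":[-0.13,0,0.2],"twist":[0,0.044,0],"jaw":0}]' >/dev/null; python3 -c "
from p import *
done([-.13,0,.2],[0,.044,0]); st()"
```

```text
t 22.3 F [-7.39 -1.86 -4.48] along push 7.434914281637971 radial -1.6537935383647921 ang meas 113.6 cmd 112.8 wt [-0.4   1.05  0.02] axis torque 0.4144889316136887
```

```bash
cat h.py >/dev/null; sleep 0.1
python3 -m handwheel '[{"delta_pos":[-0.01,0,0.02],"twist":[0,0.004,0],"jaw":0},{"delta_pos":[-0.03,0,0.04],"twist":[0,0.009,0],"jaw":0},{"delta_pos":[-0.04,0,0.06],"twist":[0,0.013,0],"jaw":0},{"delta_pos":[-0.05,0,0.08],"twist":[0,0.017,0],"jaw":0},{"delta_pos":[-0.07,0,0.1],"twist":[0,0.022,0],"jaw":0},{"delta_pos":[-0.08,0,0.12],"twist":[0,0.026,0],"jaw":0},{"delta_pos":[-0.1,0,0.14],"twist":[0,0.031,0],"jaw":0},{"delta_pos":[-0.11,0,0.16],"twist":[0,0.035,0],"jaw":0},{"delta_pos":[-0.12,0,0.18],"twist":[0,0.039,0],"jaw":0},{"delta_pos":[-0.13,0,0.2],"twist":[0,0.044,0],"jaw":0}]' >/dev/null; python3 -c "
from p import *
done([-.13,0,.2],[0,.044,0]); st()"
```

```text
t 23.1 F [-6.5  -1.62 -5.04] along push 6.474642870036206 radial -1.7112100654775655 ang meas 111.2 cmd 110.3 wt [-0.37  1.1   0.08] axis torque 0.3667003050655549
```

```bash
python3 -m handwheel '[{"delta_pos":[-0.01,0,0.02],"twist":[0,0.004,0],"jaw":0},{"delta_pos":[-0.03,0,0.04],"twist":[0,0.009,0],"jaw":0},{"delta_pos":[-0.04,0,0.06],"twist":[0,0.013,0],"jaw":0},{"delta_pos":[-0.05,0,0.08],"twist":[0,0.017,0],"jaw":0},{"delta_pos":[-0.07,0,0.1],"twist":[0,0.022,0],"jaw":0},{"delta_pos":[-0.08,0,0.12],"twist":[0,0.026,0],"jaw":0},{"delta_pos":[-0.1,0,0.14],"twist":[0,0.031,0],"jaw":0},{"delta_pos":[-0.11,0,0.16],"twist":[0,0.035,0],"jaw":0},{"delta_pos":[-0.12,0,0.18],"twist":[0,0.039,0],"jaw":0},{"delta_pos":[-0.13,0,0.2],"twist":[0,0.044,0],"jaw":0}]' >/dev/null; python3 -c "
from p import *
done([-.13,0,.2],[0,.044,0]); st()"
```

```text
t 23.9 F [-7.47 -1.82 -4.5 ] along push 7.347034392591628 radial -2.25446446203158 ang meas 108.6 cmd 107.8 wt [-0.25  1.13 -0.02] axis torque 0.4228351086320973
```

```bash
python3 -m handwheel '[{"delta_pos":[-0.01,0,0.02],"twist":[0,0.004,0],"jaw":0},{"delta_pos":[-0.03,0,0.04],"twist":[0,0.009,0],"jaw":0},{"delta_pos":[-0.04,0,0.06],"twist":[0,0.013,0],"jaw":0},{"delta_pos":[-0.05,0,0.08],"twist":[0,0.017,0],"jaw":0},{"delta_pos":[-0.07,0,0.1],"twist":[0,0.022,0],"jaw":0},{"delta_pos":[-0.08,0,0.12],"twist":[0,0.026,0],"jaw":0},{"delta_pos":[-0.1,0,0.14],"twist":[0,0.031,0],"jaw":0},{"delta_pos":[-0.11,0,0.16],"twist":[0,0.035,0],"jaw":0},{"delta_pos":[-0.12,0,0.18],"twist":[0,0.039,0],"jaw":0},{"delta_pos":[-0.13,0,0.2],"twist":[0,0.044,0],"jaw":0}]' >/dev/null; python3 -c "
from p import *
done([-.13,0,.2],[0,.044,0]); st()"
```

```text
t 24.8 F [-7.03 -0.95 -3.3 ] along push 6.8948779325125775 radial -1.6523319185456746 ang meas 106.2 cmd 105.3 wt [-0.18  1.15  0.03] axis torque 0.3873720661697841
```

```bash
python3 -m handwheel '[{"delta_pos":[-0.01,0,0.02],"twist":[0,0.004,0],"jaw":0},{"delta_pos":[-0.03,0,0.04],"twist":[0,0.009,0],"jaw":0},{"delta_pos":[-0.04,0,0.06],"twist":[0,0.013,0],"jaw":0},{"delta_pos":[-0.05,0,0.08],"twist":[0,0.017,0],"jaw":0},{"delta_pos":[-0.07,0,0.1],"twist":[0,0.022,0],"jaw":0},{"delta_pos":[-0.08,0,0.12],"twist":[0,0.026,0],"jaw":0},{"delta_pos":[-0.1,0,0.14],"twist":[0,0.031,0],"jaw":0},{"delta_pos":[-0.11,0,0.16],"twist":[0,0.035,0],"jaw":0},{"delta_pos":[-0.12,0,0.18],"twist":[0,0.039,0],"jaw":0},{"delta_pos":[-0.13,0,0.2],"twist":[0,0.044,0],"jaw":0}]' >/dev/null; python3 -c "
from p import *
done([-.13,0,.2],[0,.044,0]); st()"
```

```text
t 25.6 F [-7.34 -1.22 -4.59] along push 7.088680137856062 radial -2.2733848693598104 ang meas 103.7 cmd 102.8 wt [-0.14  1.17 -0.  ] axis torque 0.41015373141593975
```

```bash
python3 -m handwheel '[{"delta_pos":[-0.01,0,0.02],"twist":[0,0.004,0],"jaw":0},{"delta_pos":[-0.03,0,0.04],"twist":[0,0.009,0],"jaw":0},{"delta_pos":[-0.04,0,0.06],"twist":[0,0.013,0],"jaw":0},{"delta_pos":[-0.05,0,0.08],"twist":[0,0.017,0],"jaw":0},{"delta_pos":[-0.07,0,0.1],"twist":[0,0.022,0],"jaw":0},{"delta_pos":[-0.08,0,0.12],"twist":[0,0.026,0],"jaw":0},{"delta_pos":[-0.1,0,0.14],"twist":[0,0.031,0],"jaw":0},{"delta_pos":[-0.11,0,0.16],"twist":[0,0.035,0],"jaw":0},{"delta_pos":[-0.12,0,0.18],"twist":[0,0.039,0],"jaw":0},{"delta_pos":[-0.13,0,0.2],"twist":[0,0.044,0],"jaw":0}]' >/dev/null; python3 -c "
from p import *
done([-.13,0,.2],[0,.044,0]); st()"
```

```text
t 26.4 F [-6.75  0.1  -5.45] along push 6.649481521740174 radial -1.163131611990355 ang meas 101.2 cmd 100.3 wt [-0.08  1.18  0.06] axis torque 0.36484130915489693
```

```bash
python3 -m handwheel '[{"delta_pos":[-0.01,0,0.02],"twist":[0,0.004,0],"jaw":0},{"delta_pos":[-0.03,0,0.04],"twist":[0,0.009,0],"jaw":0},{"delta_pos":[-0.04,0,0.06],"twist":[0,0.013,0],"jaw":0},{"delta_pos":[-0.05,0,0.08],"twist":[0,0.017,0],"jaw":0},{"delta_pos":[-0.07,0,0.1],"twist":[0,0.022,0],"jaw":0},{"delta_pos":[-0.08,0,0.12],"twist":[0,0.026,0],"jaw":0},{"delta_pos":[-0.1,0,0.14],"twist":[0,0.031,0],"jaw":0},{"delta_pos":[-0.11,0,0.16],"twist":[0,0.035,0],"jaw":0},{"delta_pos":[-0.12,0,0.18],"twist":[0,0.039,0],"jaw":0},{"delta_pos":[-0.13,0,0.2],"twist":[0,0.044,0],"jaw":0}]' >/dev/null; python3 -c "
from p import *
done([-.13,0,.2],[0,.044,0]); st()"
```

```text
t 27.3 F [-6.89 -0.1  -4.9 ] along push 6.682233922709613 radial -1.6789827872509282 ang meas 98.7 cmd 97.8 wt [-0.03  1.16  0.03] axis torque 0.3769703615783841
```

```bash
python3 -m handwheel '[{"delta_pos":[-0.01,0,0.02],"twist":[0,0.004,0],"jaw":0},{"delta_pos":[-0.03,0,0.04],"twist":[0,0.009,0],"jaw":0},{"delta_pos":[-0.04,0,0.06],"twist":[0,0.013,0],"jaw":0},{"delta_pos":[-0.05,0,0.08],"twist":[0,0.017,0],"jaw":0},{"delta_pos":[-0.07,0,0.1],"twist":[0,0.022,0],"jaw":0},{"delta_pos":[-0.08,0,0.12],"twist":[0,0.026,0],"jaw":0},{"delta_pos":[-0.1,0,0.14],"twist":[0,0.031,0],"jaw":0},{"delta_pos":[-0.11,0,0.16],"twist":[0,0.035,0],"jaw":0},{"delta_pos":[-0.12,0,0.18],"twist":[0,0.039,0],"jaw":0},{"delta_pos":[-0.13,0,0.2],"twist":[0,0.044,0],"jaw":0}]' >/dev/null; python3 -c "
from p import *
done([-.13,0,.2],[0,.044,0]); st()"
```

```text
t 28.1 F [-8.45 -0.34 -6.04] along push 8.055035762504364 radial -2.5753186975877966 ang meas 96.6 cmd 95.3 wt [0.04 1.47 0.05] axis torque 0.46639293929154924
```

```bash
python3 -m handwheel '[{"delta_pos":[-0.01,0,0.02],"twist":[0,0.004,0],"jaw":0},{"delta_pos":[-0.03,0,0.04],"twist":[0,0.009,0],"jaw":0},{"delta_pos":[-0.04,0,0.06],"twist":[0,0.013,0],"jaw":0},{"delta_pos":[-0.05,0,0.08],"twist":[0,0.017,0],"jaw":0},{"delta_pos":[-0.05,0,0.08],"twist":[0,0.017,0],"jaw":0},{"delta_pos":[-0.05,0,0.08],"twist":[0,0.017,0],"jaw":0},{"delta_pos":[-0.05,0,0.08],"twist":[0,0.017,0],"jaw":0},{"delta_pos":[-0.05,0,0.08],"twist":[0,0.017,0],"jaw":0},{"delta_pos":[-0.05,0,0.08],"twist":[0,0.017,0],"jaw":0},{"delta_pos":[-0.05,0,0.08],"twist":[0,0.017,0],"jaw":0}]' >/dev/null; python3 -c "
from p import *
done([-.05,0,.08],[0,.017,0]); st()"
```

```text
t 28.9 F [-10.06   0.13  -5.  ] along push 9.703000363758228 radial -2.675014667401789 ang meas 95.8 cmd 94.3 wt [0.12 1.64 0.02] axis torque 0.5531373335320441
```

```bash
python3 -m handwheel '[{"delta_pos":[-0.01,0,0.02],"twist":[0,0.004,0],"jaw":0},{"delta_pos":[-0.03,0,0.04],"twist":[0,0.009,0],"jaw":0},{"delta_pos":[-0.04,0,0.06],"twist":[0,0.013,0],"jaw":0},{"delta_pos":[-0.05,0,0.08],"twist":[0,0.017,0],"jaw":0},{"delta_pos":[-0.05,0,0.08],"twist":[0,0.017,0],"jaw":0},{"delta_pos":[-0.05,0,0.08],"twist":[0,0.017,0],"jaw":0},{"delta_pos":[-0.05,0,0.08],"twist":[0,0.017,0],"jaw":0},{"delta_pos":[-0.05,0,0.08],"twist":[0,0.017,0],"jaw":0},{"delta_pos":[-0.05,0,0.08],"twist":[0,0.017,0],"jaw":0},{"delta_pos":[-0.05,0,0.08],"twist":[0,0.017,0],"jaw":0}]' >/dev/null; python3 -c "
from p import *
done([-.05,0,.08],[0,.017,0]); st()"
```

```text
t 29.8 F [-11.13   0.09  -4.7 ] along push 10.66964213614322 radial -3.1524256641278043 ang meas 95.1 cmd 93.3 wt [0.2  1.79 0.  ] axis torque 0.6134277887663583
```

```bash
python3 -m handwheel '[{"delta_pos":[-0.01,0,0.02],"twist":[0,0.004,0],"jaw":0},{"delta_pos":[-0.03,0,0.04],"twist":[0,0.009,0],"jaw":0},{"delta_pos":[-0.04,0,0.06],"twist":[0,0.013,0],"jaw":0},{"delta_pos":[-0.05,0,0.08],"twist":[0,0.017,0],"jaw":0},{"delta_pos":[-0.05,0,0.08],"twist":[0,0.017,0],"jaw":0},{"delta_pos":[-0.05,0,0.08],"twist":[0,0.017,0],"jaw":0},{"delta_pos":[-0.05,0,0.08],"twist":[0,0.017,0],"jaw":0},{"delta_pos":[-0.05,0,0.08],"twist":[0,0.017,0],"jaw":0},{"delta_pos":[-0.05,0,0.08],"twist":[0,0.017,0],"jaw":0},{"delta_pos":[-0.05,0,0.08],"twist":[0,0.017,0],"jaw":0}]' >/dev/null; python3 -c "
from p import *
done([-.05,0,.08],[0,.017,0]); st()"
```

```text
t 30.6 F [-12.4    1.03  -5.18] along push 12.126740739371098 radial -2.7818409310804135 ang meas 94.3 cmd 92.3 wt [ 0.2   2.   -0.03] axis torque 0.6810741587750149
```

```bash
python3 -m handwheel '[{"delta_pos":[-0.01,0,0.02],"twist":[0,0.004,0],"jaw":0},{"delta_pos":[-0.03,0,0.04],"twist":[0,0.009,0],"jaw":0},{"delta_pos":[-0.04,0,0.06],"twist":[0,0.013,0],"jaw":0},{"delta_pos":[-0.05,0,0.08],"twist":[0,0.017,0],"jaw":0},{"delta_pos":[-0.05,0,0.08],"twist":[0,0.017,0],"jaw":0},{"delta_pos":[-0.05,0,0.08],"twist":[0,0.017,0],"jaw":0},{"delta_pos":[-0.05,0,0.08],"twist":[0,0.017,0],"jaw":0},{"delta_pos":[-0.05,0,0.08],"twist":[0,0.017,0],"jaw":0},{"delta_pos":[-0.05,0,0.08],"twist":[0,0.017,0],"jaw":0},{"delta_pos":[-0.05,0,0.08],"twist":[0,0.017,0],"jaw":0}]' >/dev/null; python3 - <<'E'
from p import *
done([-.05,0,.08],[0,.017,0]); st()
from h import *
b=Cam("side"); 
x0,y0=300,120
cv2.imwrite("pics/z11.png",cv2.convertScaleAbs(cv2.resize(b.im[y0:y0+170,x0:x0+130,::-1],None,fx=3.5,fy=3.5,interpolation=cv2.INTER_CUBIC),alpha=1.6,beta=15))
E
```

```text
t 31.4 F [-12.3    1.53  -4.93] along push 12.152865900290292 radial -2.44231628890835 ang meas 93.6 cmd 91.3 wt [0.32 2.11 0.02] axis torque 0.6757823315459082
```

View pics/z11.png

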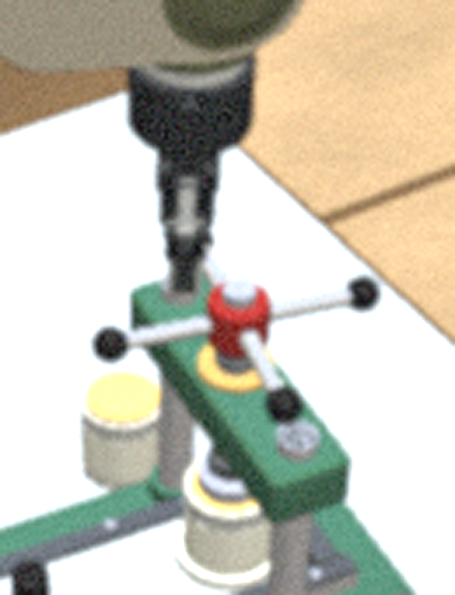

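```bash
python3 - <<'E'
from p import *
p,r=load(); c=p[:2]-A; print(p,yaw(r),np.hypot(*c)); arc([-5.5*i for i in range(1,11)])
E
```

```text
[647.11 -38.97 204.49] -2.1689999999999996 54.0453990385683
-5.5 delta_pos [ 0.32 -0.   -0.41] twist -0.096
-11.0 delta_pos [ 0.68 -0.   -0.78] twist -0.192
-16.5 delta_pos [ 1.07 -0.   -1.12] twist -0.288
-22.0 delta_pos [ 1.5  -0.   -1.42] twist -0.384
-27.5 delta_pos [ 1.95 -0.   -1.68] twist -0.48
-33.0 delta_pos [ 2.42 -0.   -1.89] twist -0.576
-38.5 delta_pos [ 2.91 -0.   -2.05] twist -0.672
-44.0 delta_pos [ 3.42 -0.   -2.17] twist -0.768
-49.5 delta_pos [ 3.93 -0.   -2.24] twist -0.864
-55.0 delta_pos [ 4.45 -0.   -2.26] twist -0.96
```

```bash
python3 -m handwheel '[{"delta_pos":[0.32,0,-0.41],"twist":[0,-0.096,0],"jaw":0},{"delta_pos":[0.68,0,-0.78],"twist":[0,-0.192,0],"jaw":0},{"delta_pos":[1.07,0,-1.12],"twist":[0,-0.288,0],"jaw":0},{"delta_pos":[1.5,0,-1.42],"twist":[0,-0.384,0],"jaw":0},{"delta_pos":[1.95,0,-1.68],"twist":[0,-0.48,0],"jaw":0},{"delta_pos":[2.42,0,-1.89],"twist":[0,-0.576,0],"jaw":0},{"delta_pos":[2.91,0,-2.05],"twist":[0,-0.672,0],"jaw":0},{"delta_pos":[3.42,0,-2.17],"twist":[0,-0.768,0],"jaw":0},{"delta_pos":[3.93,0,-2.24],"twist":[0,-0.864,0],"jaw":0},{"delta_pos":[4.45,0,-2.26],"twist":[0,-0.96,0],"jaw":0}]'; python3 - <<'E'
from p import *
done([4.45,0,-2.26],[0,-.96,0]); st()
E
```

```text
time_s: 32.33
eef_pos: [604.0, -62.6, 205.0]
ee_rot: [0.584, -0.584, 0.398, -0.398]
force: [-0.4, -0.2, -0.7]
grip_width: 0.001
t 32.3 F [-0.37 -0.19 -0.74] along push 0.4117878425288049 radial 0.04683794496359241 ang meas 145.5 cmd 146.3 wt [ 0.01 -0.02 -0.05] axis torque 0.0195822760781681
```

```bash
python3 -m handwheel '[{"delta_pos":[0.32,0,-0.41],"twist":[0,-0.096,0],"jaw":0},{"delta_pos":[0.68,0,-0.78],"twist":[0,-0.192,0],"jaw":0},{"delta_pos":[1.07,0,-1.12],"twist":[0,-0.288,0],"jaw":0},{"delta_pos":[1.5,0,-1.42],"twist":[0,-0.384,0],"jaw":0},{"delta_pos":[1.95,0,-1.68],"twist":[0,-0.48,0],"jaw":0},{"delta_pos":[2.42,0,-1.89],"twist":[0,-0.576,0],"jaw":0},{"delta_pos":[2.91,0,-2.05],"twist":[0,-0.672,0],"jaw":0},{"delta_pos":[3.42,0,-2.17],"twist":[0,-0.768,0],"jaw":0},{"delta_pos":[3.93,0,-2.24],"twist":[0,-0.864,0],"jaw":0},{"delta_pos":[4.45,0,-2.26],"twist":[0,-0.96,0],"jaw":0}]'; python3 - <<'E'
from p import *
done([4.45,0,-2.26],[0,-.96,0]); st()
from h import *
b=Cam("side"); 
x0,y0=300,120
cv2.imwrite("pics/z12.png",cv2.convertScaleAbs(cv2.resize(b.im[y0:y0+170,x0:x0+130,::-1],None,fx=3.5,fy=3.5,interpolation=cv2.INTER_CUBIC),alpha=1.6,beta=15))
E
```

```text
time_s: 33.17
eef_pos: [598.7, -111.2, 205.7]
ee_rot: [0.703, -0.702, 0.083, -0.083]
force: [-3.6, 5.5, 4.6]
grip_width: -0.003
t 33.2 F [-3.59  5.54  4.55] along push -5.417545978701103 radial 3.7658964768093597 ang meas 200.1 cmd 201.3 wt [0.79 0.55 0.02] axis torque -0.34002908223632367
```

View pics/z12.png

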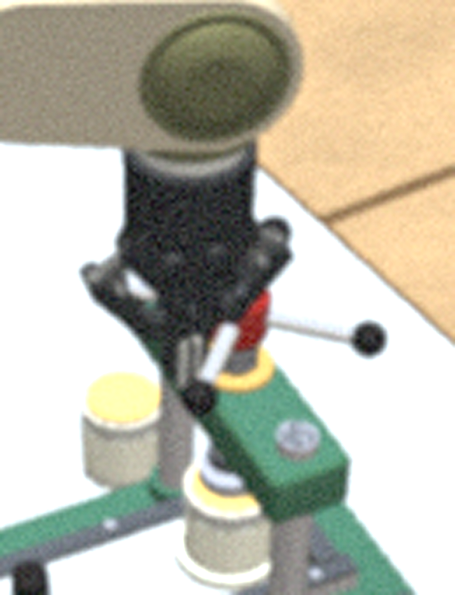

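```bash
python3 - <<'E'
from h import *
b=Cam("side"); balls(b,[(405.4,216.6),(357.1,233.4)],259)
E
python3 -m handwheel '[{"delta_pos":[0.32,0,-0.41],"twist":[0,-0.096,0],"jaw":0},{"delta_pos":[0.68,0,-0.78],"twist":[0,-0.192,0],"jaw":0},{"delta_pos":[1.07,0,-1.12],"twist":[0,-0.288,0],"jaw":0},{"delta_pos":[1.5,0,-1.42],"twist":[0,-0.384,0],"jaw":0},{"delta_pos":[1.95,0,-1.68],"twist":[0,-0.48,0],"jaw":0},{"delta_pos":[2.42,0,-1.89],"twist":[0,-0.576,0],"jaw":0},{"delta_pos":[2.42,0,-1.89],"twist":[0,-0.576,0],"jaw":0},{"delta_pos":[2.42,0,-1.89],"twist":[0,-0.576,0],"jaw":0},{"delta_pos":[1.95,0,-1.68],"twist":[0,-0.48,0],"jaw":0},{"delta_pos":[1.5,0,-1.42],"twist":[0,-0.384,0],"jaw":0}]'; python3 - <<'E'
from p import *
done([1.5,0,-1.42],[0,-.384,0]); st()
E
```

```text
ball [ 702.  -158.9  259. ] r 85.0 ang 309.2
ball [ 586.3 -150.2  259. ] r 84.3 ang 222.7
time_s: 34.1
eef_pos: [609.8, -129.3, 204.3]
ee_rot: [-0.705, 0.706, 0.046, -0.046]
force: [-0.5, -1.1, -0.3]
grip_width: -0.002
t 34.1 F [-0.52 -1.09 -0.26] along push 0.8287644637672661 radial 0.8815204112783277 ang meas 223.3 cmd 223.4 wt [ 0.02 -0.02  0.05] axis torque 0.023168347849312924
```

```bash
python3 -m handwheel '[{"delta_pos":[0,-1.5,0],"twist":[0,0,0],"jaw":0},{"delta_pos":[0,-4,0],"twist":[0,0,0],"jaw":0},{"delta_pos":[0,-7,0],"twist":[0,0,0],"jaw":0},{"delta_pos":[0,-10,0],"twist":[0,0,0],"jaw":0},{"delta_pos":[-3.5,-10,0],"twist":[0,0,0],"jaw":0},{"delta_pos":[-7,-10,0],"twist":[0,0,0],"jaw":0},{"delta_pos":[-10.5,-10,0],"twist":[0,0,0],"jaw":0},{"delta_pos":[-14,-10,0],"twist":[0,0,0],"jaw":0},{"delta_pos":[-17,-10,0],"twist":[0,0,0],"jaw":0},{"delta_pos":[-19,-10,0],"twist":[0,0,0],"jaw":0}]'; python3 - <<'E'
from p import *
done([-19,-10,0]); 
from h import *
np.set_printoptions(precision=1,suppress=True)
for n,b in(("top",(245,130,395,330)),("side",(300,150,430,350))):
    c=Cam(n); cv2.imwrite(f"pics/{n}13.png",cv2.resize(c.im[b[1]:b[3],b[0]:b[2],::-1],None,fx=3,fy=3,interpolation=cv2.INTER_CUBIC)); P=c.cloud()
    hsv=cv2.cvtColor(c.im,cv2.COLOR_RGB2HSV);gold=(hsv[...,0]>15)&(hsv[...,0]<32)&(hsv[...,1]>90)&(hsv[...,2]>110)
    for ce,st_,l in blobs(gold,(220,190,420,345)): print(n,ce,st_,np.median(P[l],0))
E
```

```text
time_s: 34.93
eef_pos: [419.5, -155.3, 304.7]
ee_rot: [-0.705, 0.706, 0.048, -0.047]
force: [1.0, -0.2, 0.4]
grip_width: -0.002
top [254.1 200.1] [244 190  21  21 343] [654.9  59.5  68.2]
top [310.9 194.1] [309 190   5   9  23] [638.  -76.  219.2]
top [324.2 196.7] [319 192  11   9  41] [ 631.8 -103.7  218.1]
top [382.9 206.4] [373 197  21  20 332] [ 641.2 -246.4   68.3]
top [320.8 209. ] [317 208   9   3  18] [625.8 -98.9 113.3]
top [226.9 250.6] [220 240  17  22 308] [533.4 120.9  68.4]
top [227.4 290.3] [220 278  18  25 368] [441.3 118.1  67.8]
top [415.5 300.6] [412 296   8  11  55] [ 420.3 -328.3   17.6]
side [412.9 195.7] [401 190  19  18 163] [1218.4  437.1 -312.2]
side [364.8 226.4] [357 218  20  14 112] [ 636.9 -106.   217.4]
side [334.7 232.9] [325 226  21  15 226] [655.4  53.7  66.9]
side [277.5 236.8] [270 230  20  12 123] [522.7 114.6  67.1]
side [246.5 248.2] [236 241  22  16 264] [441.8 119.8  66.8]
side [362.8 261.5] [355 255  18  11  92] [ 632.  -106.8  111.9]
side [401.  314.8] [390 305  23  20 359] [ 643.1 -249.9   67. ]
```

View pics/side13.png

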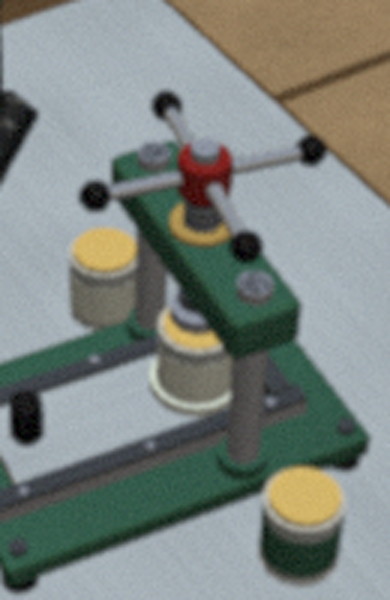

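```bash
python3 - <<'E'
from h import *
b=Cam("side"); balls(b,[(355.7,184.3),(404,200),(331.7,215),(381.7,231.7)],264)
print("pressed"); balls(b,[(300+363/3.5,120+293/3.5),(300+285/3.5,120+403/3.5),(300+110/3.5,120+344/3.5)],254)
P=b.cloud(); 
for v in range(238,268,2): print(v,P[v,364].round(0),b.im[v,364])
im=b.im[225:300,335:400,::-1]; cv2.imwrite("pics/z14.png",cv2.convertScaleAbs(cv2.resize(im,None,fx=8,fy=8,interpolation=cv2.INTER_CUBIC),alpha=1.7,beta=10))
E
```

```text
ball [668.3 -16.5 264. ] r 79.1 ang 75.4
ball [ 728.  -117.3  264. ] r 83.3 ang 343.1
ball [568.5 -78.6 264. ] r 81.1 ang 169.8
ball [ 629.1 -176.5  264. ] r 85.7 ang 257.0
pressed
ball [ 727.8 -117.8  254. ] r 83.3 ang 342.7
ball [ 629.3 -176.1  254. ] r 85.2 ang 257.1
ball [568.4 -77.5 254. ] r 81.3 ang 169.0
238 [ 621. -126.  210.] [52 89 69]
240 [ 618. -131.  210.] [44 76 55]
242 [ 615. -135.  208.] [29 48 33]
244 [ 615. -136.  203.] [31 45 36]
246 [ 615. -135.  197.] [24 42 33]
248 [ 616. -134.  190.] [25 45 33]
250 [ 616. -135.  184.] [30 44 34]
252 [ 638. -104.  141.] [35 39 39]
254 [ 638. -104.  134.] [101 106 116]
256 [ 637. -106.  131.] [145 148 160]
258 [ 633. -112.  131.] [88 90 97]
260 [ 635. -110.  122.] [107  95  73]
262 [ 637. -106.  111.] [204 178 105]
264 [ 633. -114.  114.] [212 183 104]
266 [ 629. -119.  113.] [178 167 136]
```

View pics/z14.png

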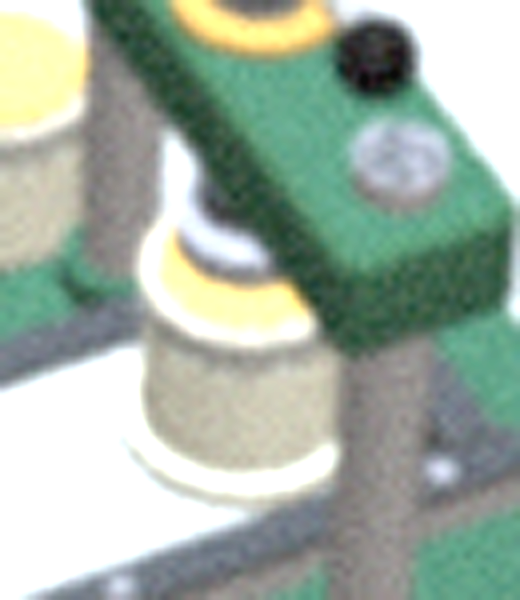

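```bash
python3 - <<'E'
from h import *
np.set_printoptions(precision=1,suppress=True)
a,b=Cam("top"),Cam("side")
r=[]
for c,box in((a,(295,240,330,300)),(b,(295,270,325,315))):
    for ce,st,l in blobs(c.im.max(2)<50,box,30): print(ce,st,np.median(c.cloud()[l],0)); r.append(ce)
s=telemetry.sense(); print(s["time_s"],s["force"],s["dq"].round(3))
cv2.imwrite("pics/top14.png",a.im[:,:,::-1])
E
```

```text
[311.4 264.4] [308 260   8  10  63] [501.6 -76.8  90.9]
[308.  288.2] [304 280   9  17 136] [499.5 -88.8  86.4]
35.1833 [-0.1 -0.4 -0.4] [ 0.  0. -0. -0.  0. -0.]
```

View pics/top14.png

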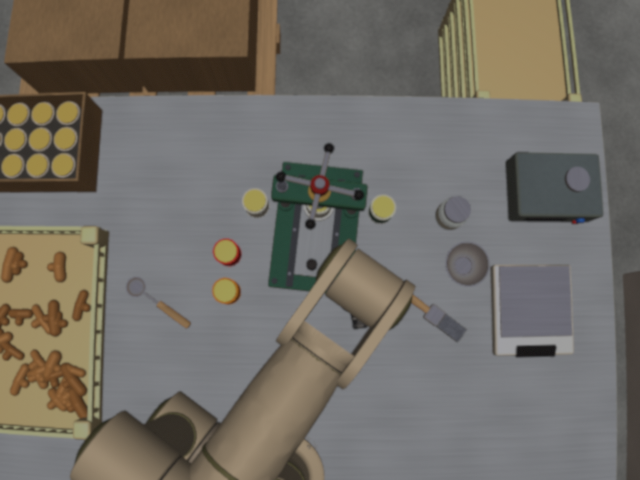

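```bash
python3 -c "
from rig import ctrl; print(ctrl.finish_job())"
```

```text
the job is handed in; nothing more can be done
None
```

The lid is pressed home, the ram is backed off clear of it, and the closed tin is in the press. I handed the job in at about 35 s; it reported no verdict.

**Shuttle:** I pushed it in by its knob until it stopped moving. The force rose from 7 N to 24 N (horizontal) with no further travel. In the pictures the knob had moved about 67 mm.

**Pressing:** I turned the wheel clockwise in two sweeps.
- The lid slid in at about 6.5 N at the spoke.
- It then went firm, and I stopped at about 11 to 12 N, which I estimate as 95 to 110 N on the ram. I could not measure the ram load directly.

**Backing off:** I turned the wheel back about 90°.

**Last checks:**
- The lid top had dropped about 6 mm, to about 113 mm over the bench. At home it should be 113 to 116 mm.
- The ram's nose stands roughly 8 mm above the lid, estimated from the depth image.
- The robot was clear of everything and read no contact force.
- The bystanders I could see were where they started. The arm partly hid the brush and covered the spare lids in the final top view, so I did not re-check them.

**What disagreed:** The real fingertips sit about 34 mm higher than the reported tool point. Because of this my first push passed over the knob without touching it, and I corrected the height for every move after that. The first descent beside the wheel also brushed a spoke at about 4 N, with no sign of harm.

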